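# Sort tumblers by weight and load the hallmark laser's pallet

### The job

Get the solid silver tumblers ready for hallmarking: first lower the aluminium pallet over the two pins of the laser marker's bed until it rests flush, then lift each tumbler on the bench to feel whether it is solid silver (heavy, about 330 g) or only plated (light, about 100 g). Stand every solid one mouth-down on the pallet, wholly on the plate, so that its underside can be marked, and every plated one mouth-up inside the wooden returns tray. Leave everything else on the bench where it is.

Things in the scene. Friction and masses are not known exactly. Their poses are not given: they have to be found in the camera images.
- cup1: silver-coloured eight-sided open cup, straight walls: 58 mm across flats, 75 mm tall, wall 3 mm, floor 4 mm. Origin: centre of its closed underside; +z towards the open mouth; +x square to a flat (flats every 45 degrees). Starts mouth-up. Solid silver (about 330 g) or plated lookalike (about 100 g): they look alike, names tell nothing, some are absent. Lies steadily on a flat.
- cup2: another tumbler like cup1, of either kind; same size, origin and axes
- cup3: another tumbler like cup1, of either kind; same size, origin and axes
- cup4: another tumbler like cup1, of either kind; same size, origin and axes
- pallet: loose aluminium plate 120 (x) by 230 (y) by 10 mm thick, two 10.5 mm through-holes on its y axis 102 mm either side of centre; on top in the middle a black bar grip 50 mm long (x), 14 wide (y), 22 high. About 0.5 kg. Origin: centre of the underside, z up. Fits either way round. Room for a tumbler each side of the grip, about 60 mm along y.
- bed_seat (a point): centre of the top of the marker's fixed dark steel bed (160 x by 270 y, 14 mm high). Two brass pins, 8 mm diameter, chamfered, stand 18 mm above the bed on this frame's y axis, 102 mm either side. A seated pallet's origin coincides with this point; 8 mm of pin then shows. The grey housing (150 deep, 240 wide, 110 mm high) begins 185 mm from here in +x.
- tray: shallow wooden returns tray with a cork floor, fixed: outside 120 mm (x) by 230 mm (y), walls 6 mm thick and 18 mm high, floor 6 mm above its origin, which is at the centre of the underside; room for two tumblers side by side along y.
- specimen_box: bystander: small clear plastic box, 30 x 30 x 26 mm, among the tumblers; origin centre of underside
- saw_frame: bystander: steel jeweller's saw frame with wooden handle, 270 mm long along x, 100 mm deep in y, lying flat; origin at the handle's front end, on the bench
Mind the look-alikes: they are no part of the job. What is shaped like the cup4 but blue or orange is not meant. Leave any red look-alike of the cup1 alone.

How it is judged (in metres and radians):
On the way:
1. the pallet rests flush on the bed with both pins through its holes, let go, before any tumbler is loaded on it (x of pallet in the frame of bed_seat between -0.004 and 0.004 m and y of pallet in the frame of bed_seat between -0.004 and 0.004 m and z of pallet in the frame of bed_seat between -0.002 and 0.003 m and angle between pallet's own z axis and vertical below 0.03 rad and angle between the x axis of pallet and the x axis of bed_seat, either way round below 0.05 rad and contact force between the fingers and pallet below 0.1 N and contact force between each of cup1, cup2, cup3, cup4 and pallet below 0.05 N), for 0.3 s.
At the end, for the whole second after the job is handed in: Pallet flush on the bed (within 4 mm; 3 mm in height). Every solid tumbler present mouth-down on the plate, centre within 34 mm (x) and 79 mm (y) of the pallet's; every plated one present mouth-up on the tray floor between its walls; each within 4 degrees of upright, at rest, released (x of pallet in the frame of bed_seat between -0.004 and 0.004 m and y of pallet in the frame of bed_seat between -0.004 and 0.004 m and z of pallet in the frame of bed_seat between -0.002 and 0.003 m and angle between pallet's own z axis and vertical below 0.03 rad and angle between the x axis of pallet and the x axis of bed_seat, either way round below 0.05 rad and linear speed of each of cup1, cup2, cup3, cup4 below 0.02 m/s and ((x of cup1 in the frame of pallet between -0.034 and 0.034 m and y of cup1 in the frame of pallet between -0.079 and 0.079 m and z of cup1 in the frame of pallet between 0.081 and 0.089 m and angle between cup1's own z axis and vertical above 3.07 rad and contact force between cup1 and pallet above 2 N) or (x of cup1 in the frame of tray between -0.04 and 0.04 m and y of cup1 in the frame of tray between -0.09 and 0.09 m and z of cup1 in the frame of tray between 0.001 and 0.01 m and angle between cup1's own z axis and vertical below 0.07 rad and contact force between cup1 and tray below 2 N)) and ((x of cup2 in the frame of pallet between -0.034 and 0.034 m and y of cup2 in the frame of pallet between -0.079 and 0.079 m and z of cup2 in the frame of pallet between 0.081 and 0.089 m and angle between cup2's own z axis and vertical above 3.07 rad and contact force between cup2 and pallet above 2 N) or (x of cup2 in the frame of tray between -0.04 and 0.04 m and y of cup2 in the frame of tray between -0.09 and 0.09 m and z of cup2 in the frame of tray between 0.001 and 0.01 m and angle between cup2's own z axis and vertical below 0.07 rad and contact force between cup2 and tray below 2 N)) and ((x of cup3 in the frame of pallet between -0.034 and 0.034 m and y of cup3 in the frame of pallet between -0.079 and 0.079 m and z of cup3 in the frame of pallet between 0.081 and 0.089 m and angle between cup3's own z axis and vertical above 3.07 rad and contact force between cup3 and pallet above 2 N) or (x of cup3 in the frame of tray between -0.04 and 0.04 m and y of cup3 in the frame of tray between -0.09 and 0.09 m and z of cup3 in the frame of tray between 0.001 and 0.01 m and angle between cup3's own z axis and vertical below 0.07 rad and contact force between cup3 and tray below 2 N)) and ((x of cup4 in the frame of pallet between -0.034 and 0.034 m and y of cup4 in the frame of pallet between -0.079 and 0.079 m and z of cup4 in the frame of pallet between 0.081 and 0.089 m and angle between cup4's own z axis and vertical above 3.07 rad and contact force between cup4 and pallet above 2 N) or (x of cup4 in the frame of tray between -0.04 and 0.04 m and y of cup4 in the frame of tray between -0.09 and 0.09 m and z of cup4 in the frame of tray between 0.001 and 0.01 m and angle between cup4's own z axis and vertical below 0.07 rad and contact force between cup4 and tray below 2 N))); the robot touches nothing.
It fails at once if one of the other things on the bench is pushed more than 6 cm from its place (distance of any of saw_frame, specimen_box from where it was at the start of the episode above 0.06 m).
Of cup1, cup2, cup3, cup4 only 3 to 4 are there at a start; the rules pass over those that are not, and their reading is None.
At some moment in a run one of cup1, cup2, cup3, cup4 may be knocked a few centimetres aside while the robot is not near it.
Once in a run the grip may slacken for a moment while it holds something.
It also fails if it takes over 210 s, if anything falls off the work surface, if the arm or the gripper's body presses on something with over 40 N, if the wrist force passes 120 N, or if a joint passes its speed limit or range.

### The arm

A 7-joint arm with a two-finger parallel gripper is mounted at the origin on the work surface. World frame = base frame: x ahead of the robot, y to its left, z up, the work surface at z = 0. Lengths are in mm, angles in rad, forces in N, time in s.
With the tool pointing down it reaches from about 400 to 875 mm from the base axis. Payload 4.4 kg.
Tool frame: the origin (TCP) lies between the finger pads; the fingertips stand 17 mm ahead of it and the grasp point (between the pads) lies 2 mm behind it; z points along the fingers, y is the line along which they close (so a half turn about z gives the same grasp; the last joint's range is limited). The gripper opens to 85 mm and grips with 20 to 120 N. Pads are 22 mm wide; open, the fingers measure 114 mm over their backs; the gripper's body (76 mm by 85 mm) begins 54 mm behind the grasp point. The pads swing forward as they close: fully open they stand 13 mm farther back than shut.
Start: joints at [-1.365, 0.628, 0.038, 1.517, -0.027, 0.996, -0.02], TCP at [174.479, 626.159, 248.313] pointing down, gripper open.
Joint ranges: [-3.06, 3.06], [-0.37, 2.12], [-1.25, 1.32], [0.18, 2.47], [-1.1, 4.24], [0.23, 1.98], [-2.94, 2.94]. Speed limits (rad/s): [2.57, 2.57, 3.14, 3.14, 3.14, 3.14, 3.14].

### API

Orientations are given as [roll, pitch, yaw] about the fixed x, y, z axes, in that order (R = Rz(yaw) Ry(pitch) Rx(roll)).
In Python, from cell import sensors, get_image, ctrl gives the robot as it stands.
- The arm moves only by the tool send_rows, never from a script. Its argument "series" is a list of rows, each a list of 3 entries, a list of its own where there are three numbers: the finger opening in mm, from 0 to 85.4, then the shift along the world's x, y, z in units of 60 mm (1.0 is 60 mm), then the turn, a rotation vector about the world's x, y, z in units of 5 degrees (1.0 is 5 degrees). A call has 1 to 8 rows; each row shifts and turns the commanded pose from where the row before left it; what a row does not reach is not made up. A row lasts 1/8 s, in which the tool goes at most 62.5 mm and 10.7 degrees, less where a joint would pass 70% of its speed; a pose out of reach is approached as far as the arm can. A call is refused whole if a number of a shift passes 1 or a number of a turn 1, either way. A call with a gripper value outside its range is refused whole. The fingers move at their own pace and stop on an object; the grip force is fixed at half the most. Time passes only in rows, so rows that do not move let the fingers close. It gives the time, the measured TCP pose, the force, the opening and the grip force at its end, in the units of the state.
- sensors.read_state(): the state, without advancing time (a new reading comes with each control period).
- get_image(name): name is "side" or "top"; returns a dict with "img" (420x560x3 uint8, red, green, blue), "depth" (420x560 float32, mm along the optical axis (not along the pixel's ray), 0 where there is no reading), "vfov" (degrees; the focal length in pixels is half the picture's height over the tangent of half this angle, whatever the lens; pixels are square), "cx", "cy" (the principal point, pixels), "world_to_cam" (4x4, takes a point from world to camera coordinates). Camera axes: x right, y down, z forward; pixel columns grow to the right and rows downward; lengths in mm; the calibration is good to about 2 mm. A picture is of the moment at which its call begins.
- ctrl.finish_job(): hands the job in; it is judged then, once.
The state is a dict: "clock": time; "qpos": joint angles; "qd": joint speeds; "tau": joint torques, N m; "eef_pos": TCP position; "tool_rot": TCP orientation; "force": force on the tool from outside, world axes, zero at the start; "torque": the same for the moment, N m; "width": finger opening in mm; "gripper_force": force on a finger pad.
Only numpy, scipy, OpenCV 4.12 (cv2) and the standard library are available. Lean on these libraries where they do the work, as an engineer would, in place of code of your own. Each camera call takes 0.05 s, during which the arm holds its last target. There are 200 camera calls.

## Working session

There is one attempt and no reset: what is moved stays moved. The work goes in short steps, Python scripts to look and compute and a tool call to move; the robot and the scene stay as the last step left them, time stands still between calls to the robot, and variables do not carry over. Pictures are saved under pics/ and viewed, at most 14 in all, crops included, and the job is handed in when it is done.

Besides the shell and the picture viewer there is one more tool, called after "Call:" as name(argument=value, ...) on one line, values as JSON. send_rows: Moves the arm, as the interface text tells. Its arguments: {"type":"object","properties":{"series":{"type":"array"}},"required":["series"]}

```bash
mkdir -p pics; ls; cat > h.py <<'E'
import numpy as np, cv2
from cell import sensors, get_image, ctrl
def grab(n):
    d=get_image(n); h=d["img"].shape[0]; d["f"]=h/2/np.tan(np.radians(d["vfov"])/2); return d
def cloud(d):
    z=d["depth"].astype(float); v,u=np.mgrid[:z.shape[0],:z.shape[1]]
    c=np.stack([(u-d["cx"])*z/d["f"],(v-d["cy"])*z/d["f"],z,np.ones_like(z)],-1)
    w=c@np.linalg.inv(d["world_to_cam"]).T; w=w[...,:3]; w[z==0]=np.nan; return w
def save(d,n): cv2.imwrite(f"pics/{n}.png",d["img"][...,::-1])
E
python3 - <<'E'
from h import *
import pickle
D={}
for n in("top","side"):
    d=grab(n); save(d,n+"0"); D[n]=d
    print(n,d["f"],d["cx"],d["cy"],np.linalg.inv(d["world_to_cam"]).round(2).tolist())
pickle.dump(D,open("d0.pkl","wb"))
print(sensors.read_state())
E
```

```text
pics
top 439.3996424175225 281.23543979463113 206.09402333977965 [[0.03, -0.99, 0.14, 364.43], [-1.0, -0.02, 0.04, 63.26], [-0.03, -0.14, -0.99, 1122.49], [0.0, 0.0, 0.0, 1.0]]
side 542.1366423117523 289.6374028770455 217.171944112032 [[0.66, -0.59, 0.46, -221.38], [-0.75, -0.52, 0.42, -611.16], [-0.01, -0.62, -0.79, 1322.15], [0.0, 0.0, 0.0, 1.0]]
{'clock': 0.1, 'qpos': array([-1.36479785,  0.62919441,  0.03844976,  1.51828839, -0.02700848,
        0.99629946, -0.01999034]), 'qd': array([-3.28866257e-04, -2.66610142e-03, -1.38204957e-03, -4.17314936e-03,
        1.71041091e-05, -4.01207148e-04,  6.23580235e-04]), 'tau': array([ 3.66662382e-03, -5.64534903e+01,  1.23111751e+00, -1.93971813e+01,
        1.14714308e-02,  5.41823902e-03, -6.18276417e-06]), 'eef_pos': array([174.32861468, 625.62915931, 247.51296935]), 'tool_rot': array([-3.13992098e+00,  9.89301191e-06,  2.86979473e+00]), 'force': array([0.17057837, 0.13894562, 0.37176223]), 'torque': array([ 0.00026846,  0.04333675, -0.06352949]), 'gripper_force': 0.0, 'width': 85.66467219569319}
```

View pics/top0.png

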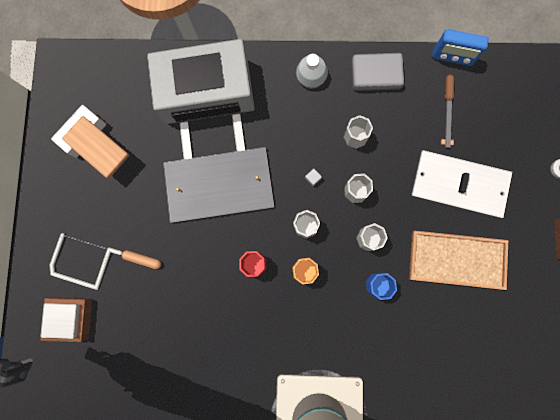

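View pics/side0.png

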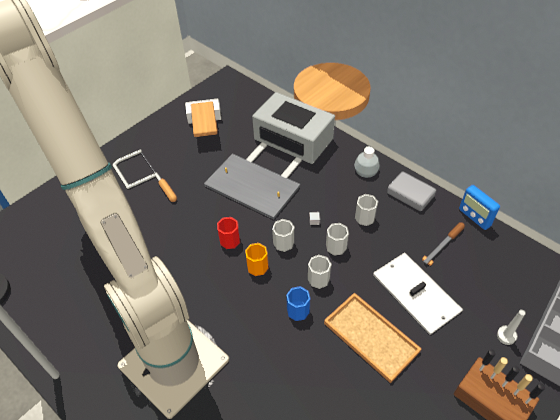

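Top view: silver cups at about (359,130), (359,187), (307,224), (372,238); box (313,177); pallet (462,183) with grip (464,183); bed (218,185), pins at (179,189) and (258,178); tray (459,260). The side view shows the same layout, with four silver cups mouth-up.

```bash
cat > meas.py <<'E'
from h import *
def octfit(P):
    """fit outer octagon (58 flats) to rim points P (xy): centre + yaw mod 45"""
    from scipy.optimize import minimize
    def cost(p):
        q=P-p[:2]; a=p[2]+np.arange(8)*np.pi/4
        r=(q@np.array([np.cos(a),np.sin(a)])).max(1)   # flat-distance
        return np.mean(np.clip(np.abs(r-27.5)-1.5,0,6)**2)+1e-3*np.mean((r-27.5)**2)
    c=(P.max(0)+P.min(0))/2
    return min((minimize(cost,[*c,t],method="Nelder-Mead") for t in np.radians([0,15,30])),key=lambda r:r.fun)
def cups(d,seeds):
    W=cloud(d); out=[]
    for s in seeds:
        m=(np.linalg.norm(W[...,:2]-s,axis=-1)<48)&(np.abs(W[...,2]-75)<5)
        P=W[m]
        if len(P)<15: out.append(None); continue
        r=octfit(P[:,:2]); out.append((r.x[:2].round(1),np.degrees(r.x[2]).round(1)%45,np.median(P[:,2]).round(1),len(P),round(r.fun,2)))
    return out
E
python3 - <<'E'
from meas import *
import pickle
D=pickle.load(open("d0.pkl","rb"))
T,S=D["top"],D["side"]; W=cloud(T); WS=cloud(S)
seeds=[]
for (u,v) in [(359,130),(359,187),(307,224),(372,238)]:
    w=W[v-18:v+18,u-18:u+18].reshape(-1,3); m=(w[:,2]>68)&(w[:,2]<82); seeds.append(w[m,:2].mean(0))
print("seeds",np.round(seeds,0).tolist())
for d in(T,S):
    for o in cups(d,seeds): print(o)
for n,(u,v) in dict(box=(313,177),pin1=(179,189),pin2=(258,178),hole1=(423,174),hole2=(502,194),grip=(464,183),tray=(459,260)).items():
    print(n,W[v-2:v+3,u-2:u+3].reshape(-1,3).round(0).tolist()[::4])
def rect(W,m,zmin,zmax,lbl):
    m&=(W[...,2]>zmin)&(W[...,2]<zmax); n,l,s,_=cv2.connectedComponentsWithStats(m.astype(np.uint8)); k=1+s[1:,4].argmax()
    P=W[l==k]; (c,sz,a)=cv2.minAreaRect(P[:,:2].astype(np.float32)); print(lbl,np.round(c,1),np.round(sz,1),round(a,2),"z",np.median(P[:,2]).round(1),len(P))
def near(W,c,r=170): return np.linalg.norm(W[...,:2]-c,axis=-1)<r
for W_,lab in((W,"top"),(WS,"side")):
    bc=np.nanmean(W[170:200,200:240].reshape(-1,3),0)[:2]; pc=W[195,450,:2]; tc=W[260,459,:2]
    rect(W_,near(W_,bc),10,18,lab+" bed"); rect(W_,near(W_,pc,140),6,14,lab+" pallet"); rect(W_,near(W_,pc,60),22,40,lab+" grip")
    rect(W_,near(W_,tc,140),3,9,lab+" trayfloor"); rect(W_,near(W_,tc,140),13,23,lab+" traywall")
    rect(W_,near(W_,bc,140),22,40,lab+" pins")
E
```

```text
seeds [[707.0, -85.0], [561.0, -86.0], [469.0, 41.0], [441.0, -120.0]]
(array([706.7, -84.3]), np.float64(26.0), np.float64(75.0), 127, np.float64(0.08))
(array([562., -86.]), np.float64(5.0), np.float64(74.8), 122, np.float64(0.02))
(array([468.9,  40.8]), np.float64(23.3), np.float64(75.5), 105, np.float64(0.0))
(array([ 440.9, -119. ]), np.float64(19.2), np.float64(74.9), 116, np.float64(0.01))
(array([703. , -86.6]), np.float64(30.1), np.float64(71.9), 58, np.float64(0.41))
(array([557.8, -87.4]), np.float64(1.3), np.float64(73.3), 58, np.float64(0.71))
(array([465.3,  39.3]), np.float64(30.9), np.float64(72.5), 62, np.float64(0.32))
(array([ 437.7, -120.1]), np.float64(19.7), np.float64(73.0), 74, np.float64(0.36))
box [[597.0, 31.0, 27.0], [597.0, 21.0, 29.0], [594.0, 23.0, 28.0], [592.0, 26.0, 26.0], [589.0, 28.0, 28.0], [586.0, 31.0, 29.0], [586.0, 21.0, 30.0]]
pin1 [[560.0, 375.0, 17.0], [561.0, 365.0, 14.0], [557.0, 367.0, 18.0], [553.0, 366.0, 27.0], [550.0, 368.0, 31.0], [550.0, 375.0, 13.0], [550.0, 365.0, 14.0]]
pin2 [[591.0, 171.0, 27.0], [594.0, 162.0, 17.0], [592.0, 
[... 731 characters left out ...]
6.0], [389.0, -347.0, 5.0]]
top bed [607.5 276.1] [238.  270.3] 10.0 z 14.5 6216
top pallet [ 586.8 -352.9] [231.5 122.2] 76.89 z 10.2 3709
top grip [ 584.2 -352.3] [16.3 45.9] 80.41 z 31.3 121
top trayfloor [ 393.6 -340.7] [216.1 108.2] 85.6 z 6.2 3266
top traywall [ 393.6 -338.4] [232.4 120.1] 85.52 z 17.9 761
top pins [551.8 368.8] [8.1 5.5] 46.76 z 29.6 12
side bed [579.4 269. ] [193. 272.] 10.07 z 12.6 1929
side pallet [ 582.8 -352.8] [230.  123.3] 76.52 z 8.5 1890
side grip [ 580.1 -353.3] [16.3 49.5] 78.81 z 29.0 84
side trayfloor [ 394.4 -337.6] [217.4 109.1] 85.48 z 5.1 1674
side traywall [ 386.2 -385.8] [137.1 122.9] 85.27 z 15.9 302
side pins [584. 166.] [13.5  6. ] 22.97 z 26.1 7
```

Call:
send_rows(series=[[50,[0.7,-0.6,0],[0,0,0]],[50,[0.7,-0.6,0],[0,0,0]],[50,[0.7,-0.6,0],[0,0,0]],[50,[0.7,-0.6,0],[0,0,0]],[50,[0.7,-0.6,0],[0,0,0]],[50,[0.7,-0.6,0],[0,0,0]],[50,[0.7,-0.6,0],[0,0,0]],[50,[0.7,-0.6,0],[0,0,0]]])

```text
clock: 1.1
eef_pos: [511.5, 336.8, 248.0]
tool_rot: [-3.141, -0.001, 2.87]
force: [1.0, 0.4, 0.2]
width: 49.9
gripper_force: 0.0
```

Call:
send_rows(series=[[50,[0.1,-0.8,0],[0,0,0]],[50,[0.1,-0.8,0],[0,0,0]],[50,[0.1,-0.8,0],[0,0,0]],[50,[0.1,-0.8,0],[0,0,0]],[50,[0.1,-0.8,0],[0,0,0]],[50,[0.1,-0.8,0],[0,0,0]],[50,[0.1,-0.8,0],[0,0,0]],[50,[0,0,0],[0,0,0]]])

```text
clock: 2.1
eef_pos: [552.4, -3.4, 248.1]
tool_rot: [-3.139, 0.0, 2.862]
force: [-0.1, 0.6, 0.1]
width: 50.1
gripper_force: 0.0
```

Call:
send_rows(series=[[50,[0.074,-0.83,0],[0,0,0.24]],[50,[0.074,-0.83,0],[0,0,0.24]],[50,[0.074,-0.83,0],[0,0,0]],[50,[0.074,-0.83,0],[0,0,0]],[50,[0.074,-0.83,-0.5],[0,0,0]],[50,[0.074,-0.83,-0.5],[0,0,0]],[50,[0.074,-0.83,-0.5],[0,0,0]],[50,[0,0,0],[0,0,0]]])

```text
clock: 3.1
eef_pos: [580.5, -350.2, 154.4]
tool_rot: [-3.14, -0.006, 2.906]
force: [-0.4, 0.0, 0.6]
width: 50.0
gripper_force: 0.0
```

Call:
send_rows(series=[[40,[0,0,-0.5],[0,0,0]],[40,[0,0,-0.5],[0,0,0]],[40,[0,0,-0.4],[0,0,0]],[40,[0,0,0],[0,0,0]]])

```text
clock: 3.6
eef_pos: [583.0, -343.5, 72.5]
tool_rot: [3.139, -0.004, 2.914]
force: [-0.8, -0.4, 0.6]
width: 40.0
gripper_force: 0.0
```

```bash
python3 - <<'E'
from h import *
for n in("top","side"): save(grab(n),n+"1")
a=cv2.imread("pics/top1.png")[130:270,380:560]; b=cv2.imread("pics/side1.png")[200:360,340:500]
cv2.imwrite("pics/c1.png",np.hstack([cv2.resize(a,(400,400)),cv2.resize(b,(400,400))]))
E
```

```text
(no output)
```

View pics/c1.png

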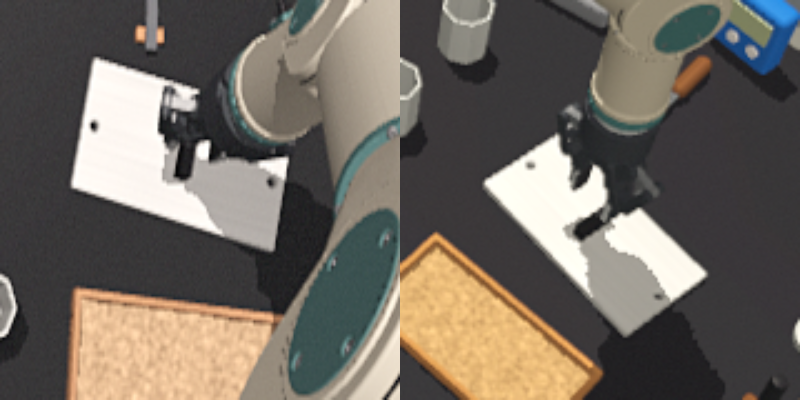

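Crops: the gripper hovers over the bar (left crop (185,165), right crop (595,225)), with the holes visible on both sides of it. I'll check the settled pose next.

Call:
send_rows(series=[[40,[0,-0.1,-0.3],[0,0,0]],[40,[0,0,0],[0,0,0]],[40,[0,0,0],[0,0,0]],[40,[0,0,0],[0,0,0]]])

```text
clock: 4.2
eef_pos: [583.8, -352.5, 56.7]
tool_rot: [-3.142, 0.001, 2.912]
force: [0.4, 0.1, 0.4]
width: 39.8
gripper_force: 0.0
```

Call:
send_rows(series=[[40,[0,0,-0.26],[0,0,0]],[40,[0,0,-0.2],[0,0,0]],[40,[0,0,0],[0,0,0]],[40,[0,0,0],[0,0,0]],[8,[0,0,0],[0,0,0]],[8,[0,0,0],[0,0,0]],[8,[0,0,0],[0,0,0]],[8,[0,0,0],[0,0,0]]])

```text
clock: 5.2
eef_pos: [583.8, -352.5, 29.3]
tool_rot: [-3.142, 0.001, 2.912]
force: [-0.6, 1.1, 4.1]
width: 12.6
gripper_force: 61.7
```

Call:
send_rows(series=[[8,[0,0,0],[0,0,0]],[8,[0,0,0.2],[0,0,0]],[8,[0,0,0.4],[0,0,0]],[8,[0,0,0.4],[0,0,0]],[8,[0,0,0.5],[0,0,0]],[8,[0,0,0.5],[0,0,0]],[8,[0,0,0],[0,0,0]],[8,[0,0,0],[0,0,0]]])

```text
clock: 6.2
eef_pos: [582.4, -351.8, 147.1]
tool_rot: [3.141, -0.003, 2.912]
force: [0.3, 0.3, -5.0]
width: 12.4
gripper_force: 60.6
```

Call:
send_rows(series=[[8,[0,0.4,0],[0,0,0]],[8,[0,0.75,0],[0,0,0.4]],[8,[0,0.75,0],[0,0,0.4]],[8,[0,0.75,0],[0,0,0.4]],[8,[0,0.75,0],[0,0,0.4]],[8,[0,0.75,0],[0,0,0.4]],[8,[0,0.75,0],[0,0,0.4]],[8,[0,0.75,0],[0,0,0.4]]])

```text
clock: 7.2
eef_pos: [582.2, -12.0, 146.9]
tool_rot: [3.142, -0.003, -3.126]
force: [0.8, 0.8, -5.3]
width: 12.3
gripper_force: 64.9
```

Call:
send_rows(series=[[8,[-0.05,0.75,0],[0,0,0.4]],[8,[-0.05,0.75,0],[0,0,0.4]],[8,[-0.05,0.75,0],[0,0,0.4]],[8,[-0.05,0.75,0],[0,0,0.4]],[8,[-0.05,0.75,0],[0,0,0.26]],[8,[0,0.75,-0.6],[0,0,0]],[8,[0,0.2,-0.4],[0,0,0]],[8,[0,0,0],[0,0,0]]])

```text
clock: 8.2
eef_pos: [565.2, 268.8, 84.9]
tool_rot: [-3.14, -0.008, -2.962]
force: [-0.4, -0.2, -5.5]
width: 12.3
gripper_force: 64.9
```

Call:
send_rows(series=[[8,[0,0,0],[0,0,0]],[8,[0,0,0],[0,0,0]],[8,[0,0,0],[0,0,0]]])

```text
clock: 8.57
eef_pos: [569.4, 267.8, 89.7]
tool_rot: [3.141, 0.001, -2.966]
force: [-0.8, 0.1, -4.4]
width: 12.3
gripper_force: 64.9
```

```bash
python3 - <<'E'
from h import *
import pickle
D={n:grab(n) for n in("top","side")}; pickle.dump(D,open("d2.pkl","wb"))
a=D["top"]["img"][130:250,140:300]; b=D["side"]["img"][130:250,180:340]
cv2.imwrite("pics/c2.png",np.vstack([cv2.resize(a,(640,300)),cv2.resize(b,(640,300))])[...,::-1])
s=sensors.read_state(); print(s["qpos"].round(4).tolist(),s["eef_pos"],s["tool_rot"])
E
```

```text
[-0.4859, 0.7942, 0.0015, 1.7039, -0.0016, 0.6424, 1.2631] [569.03215098 268.13910673  89.43417105] [ 3.14137600e+00  9.85359663e-04 -2.96569065e+00]
```

View pics/c2.png

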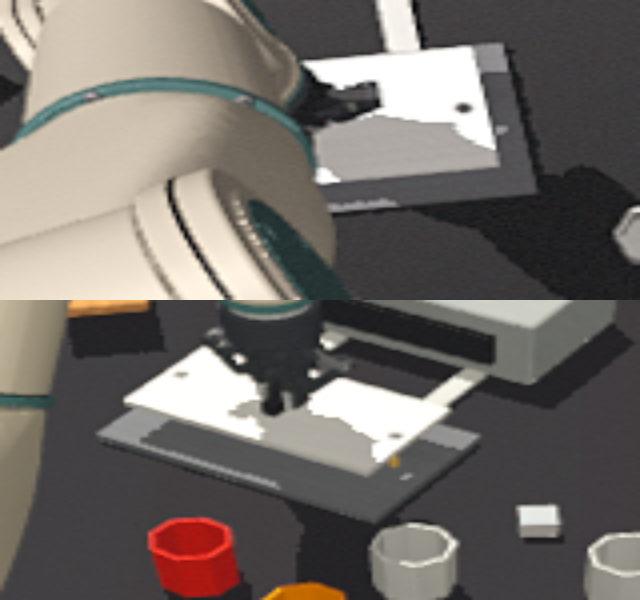

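The top crop shows the right hole at full-image pixel (256,173), with the left hole hidden by the arm. The side view shows both holes at about (225.5,160) and (279,184). Next: subpixel comparison with the pins.

```bash
cat >> h.py <<'E'
def onplane(d,u,v,z):
    M=np.linalg.inv(d["world_to_cam"]); r=M[:3,:3]@[(u-d["cx"])/d["f"],(v-d["cy"])/d["f"],1]; o=M[:3,3]
    return (o+r*(z-o[2])/r[2])[:2]
def dark(d,u,v,r=5):
    u0,v0=int(round(u)),int(round(v)); g=d["img"][v0-r:v0+r+1,u0-r:u0+r+1].astype(float).mean(-1)
    w=np.clip(np.percentile(g,60)-15-g,0,None); vv,uu=np.mgrid[-r:r+1,-r:r+1]; w*=(uu**2+vv**2<=r*r)
    return u0+(w*uu).sum()/w.sum(), v0+(w*vv).sum()/w.sum()
def brass(d,u,v,r=7):
    u0,v0=int(round(u)),int(round(v)); i=d["img"][v0-r:v0+r+1,u0-r:u0+r+1].astype(float)
    w=np.clip(i[...,0]-i[...,2]-25,0,60); vv,uu=np.mgrid[-r:r+1,-r:r+1]
    return u0+(w*uu).sum()/w.sum(), v0+(w*vv).sum()/w.sum()
E
python3 - <<'E'
from h import *
import pickle
D0=pickle.load(open("d0.pkl","rb")); D=pickle.load(open("d2.pkl","rb"))
for n,ps,hs in(("top",[(179,189),(258,178)],[(255.8,173.2)]),("side",[(226,170),(278,195)],[(225.5,159.6),(279,184)])):
    for p in ps:
        b=brass(D0[n],*p); print(n,"pin",np.round(b,1),onplane(D0[n],*b,24).round(1))
    for h in hs:
        b=dark(D[n],*h); W=cloud(D[n]); v,u=int(h[1]),int(h[0])
        print(n,"hole",np.round(b,1),onplane(D[n],*b,70).round(1),"plate z",np.nanmedian(W[v-5:v+6,u-12:u+12,2]).round(1))
# plate tilt/edges
W=cloud(D["side"]); m=(np.linalg.norm(W[...,:2]-[569,268],axis=-1)<140)&(abs(W[...,2]-68)<8)&(D["side"]["img"].min(-1)>120)
P=W[m]; A=np.c_[P[:,:2]-[569,268],np.ones(len(P))]; print(np.linalg.lstsq(A,P[:,2],rcond=None)[0],len(P))
E
```

```text
top pin [177.5 189.1] [553.4 371.2]
top pin [256.4 177.2] [588.7 170. ]
top hole [255.5 172.8] [590.4 168. ] plate z 69.9
side pin [225.6 169.5] [548.7 367.4]
side pin [278.  193.7] [584.1 166.9]
side hole [224.5 159. ] [551.3 368.2] plate z 65.1
side hole [281.  185.7] [585.7 154.3] plate z 66.2
[1.63496628e-03 6.04835250e-04 6.73835348e+01] 1720
```

```bash
python3 - <<'E'
from h import *
import pickle
D=pickle.load(open("d2.pkl","rb"))
g=D["side"]["img"].mean(-1).astype(int)
print(g[178:192,271:288]); print(g[154:166,218:232])
for r in(3,4): print([ (np.round(b:=dark(D["side"],*h,r),2),onplane(D["side"],*b,70).round(1)) for h in((224.5,159),(279,184))])
g=D["top"]["img"].mean(-1).astype(int); print(g[166:180,248:264])
E
```

```text
[[255 255 255 255 255 254 254 254 255 255 255 255 255 255 255 255 255]
 [255 255 255 255 255 255 255 255 254 254 254 255 255 255 255 255 234]
 [255 255 255 255 255 255 255 255 255 255 254 254 255 255 255 241 155]
 [255 255 255 255 255 255 255 255 255 255 255 255 255 255 252 187 140]
 [255 255 255 255 255 254 252 246 251 253 255 255 255 254 187 137 139]
 [246 255 255 255 255 252 218 183 186 229 255 255 253 211 145 141 146]
 [160 246 255 255 255 254 187 138 125 199 255 255 213 138 138 145 147]
 [165 159 247 248 255 255 233 209 202 242 254 236 153 100 127 131 146]
 [166 163 156 208 254 255 255 255 255 255 241 154 112  81  79  78 128]
 [166 163 215 255 255 255 255 255 255 253 190 123  83  80  82  82  81]
 [167 162 255 255 255 255 255 255 254 190 129  94  82  83  84  83  84]
 [166 160 255 255 255 255 255 253 212 141  93  80  82  82  85  85  84]
 [165 160 255 255 255 255 255 214 140 102  81  80  82  82  82  84  85]
 [165 160 255 255 255 255 237 155 103  81  79  82  82  82  80  82  83]]
[[ 66  65  64  65  62  57  84 209 255 255 255 254 254 254]
 [ 65  65  64  64  59  85 210 255 255 254 254 
[... 1044 characters left out ...]
 255 255 255 255  90  71  79]
 [255 255 255 255 255 255 253 247 251 255 255 255 255 127  66  78]
 [255 255 255 255 255 254 202 140 164 224 255 255 255 154  65  80]
 [255 255 255 255 255 232 131  61  62 144 241 255 255 184  62  80]
 [255 255 255 255 255 217  97  55  56 107 220 255 255 207  57  79]
 [255 255 255 255 255 243 179  68  81 167 250 255 255 251  53  78]
 [255 255 255 255 255 255 248 206 216 240 255 255 255 255  55  75]
 [255 255 255 255 255 255 255 255 255 255 255 255 255 255  94  71]
 [255 255 255 255 255 255 255 255 255 255 255 255 255 255 128  68]
 [247 246 247 247 243 250 255 255 255 255 255 255 255 255 155  66]
 [155 155 154 155 149 184 248 255 255 255 255 255 255 255 183  64]]
```

Holes sit about (+2,-1.2) mm from the pins and the yaw matches within 0.1°. Correcting, then a slow descent.

Call:
send_rows(series=[[8,[-0.032,-0.02,-0.3],[0,0,0.02]],[8,[0,0,0],[0,0,0]],[8,[0,0,0],[0,0,0]],[8,[0,0,-0.1],[0,0,0]],[8,[0,0,-0.05],[0,0,0]],[8,[0,0,-0.05],[0,0,0]],[8,[0,0,0],[0,0,0]],[8,[0,0,0],[0,0,0]]])

```text
clock: 9.68
eef_pos: [566.8, 267.6, 58.8]
tool_rot: [3.141, 0.0, -2.963]
force: [0.9, 0.5, -5.0]
width: 12.7
gripper_force: 64.9
```

Already past the pin tips with no contact force; continuing down.

Call:
send_rows(series=[[8,[0,0,-0.07],[0,0,0]],[8,[0,0,-0.07],[0,0,0]],[8,[0,0,-0.05],[0,0,0]],[8,[0,0,0],[0,0,0]],[8,[0,0,0],[0,0,0]]])

```text
clock: 10.3
eef_pos: [566.8, 268.0, 47.3]
tool_rot: [3.141, 0.001, -2.963]
force: [2.9, 3.6, -6.4]
width: 12.6
gripper_force: 64.8
```

Call:
send_rows(series=[[8,[0.01,0.01,-0.04],[0,0,0]],[8,[0,0,-0.03],[0,0,0]],[8,[0,0,0],[0,0,0]],[8,[0,0,0],[0,0,0]]])

```text
clock: 10.8
eef_pos: [567.2, 268.0, 43.3]
tool_rot: [3.142, -0.0, -2.963]
force: [-0.4, 3.6, -1.3]
width: 12.4
gripper_force: 65.4
```

Touching down (weight leaving the hand). Release and retreat.

Call:
send_rows(series=[[8,[0,0,-0.01],[0,0,0]],[40,[0,0,0],[0,0,0]],[40,[0,0,0],[0,0,0]],[40,[0,0,0],[0,0,0]],[40,[0,0,0.5],[0,0,0]],[40,[0,0,0.9],[0,0,0]],[60,[0,0,0.9],[0,0,0]],[85,[-0.2,-0.6,0.5],[0,0,0]]])

```text
clock: 11.8
eef_pos: [556.5, 235.1, 213.5]
tool_rot: [3.139, 0.006, -2.959]
force: [0.1, -1.0, 0.4]
width: 74.5
gripper_force: 0.0
```

Call:
send_rows(series=[[85,[-0.3,-0.8,0.2],[0,0,0]],[85,[-0.3,-0.8,0],[0,0,0]],[85,[-0.3,-0.8,0],[0,0,0]],[85,[0,0,0],[0,0,0]],[85,[0,0,0],[0,0,0]]])

```text
clock: 12.42
eef_pos: [501.7, 88.4, 222.7]
tool_rot: [3.141, 0.001, -2.963]
force: [0.6, 0.7, -0.5]
width: 85.0
gripper_force: 0.0
```

```bash
python3 - <<'E'
from meas import *
import pickle
D={n:grab(n) for n in("top","side")}; pickle.dump(D,open("d3.pkl","wb"))
seeds=[(706,-85),(561,-86),(468,40),(440,-119)]
for n in D:
    save(D[n],n+"3"); W=cloud(D[n]); 
    for o in cups(D[n],seeds): print(o)
    m=(np.linalg.norm(W[...,:2]-[569,268],axis=-1)<140)&(abs(W[...,2]-24)<6)&(D[n]["img"].min(-1)>110)
    P=W[m]; A=np.c_[P[:,:2]-[569,268],np.ones(len(P))]; k=np.linalg.lstsq(A,P[:,2],rcond=None)[0]; r=cv2.minAreaRect(P[:,:2].astype(np.float32)); print(n,"plate",k.round(4),r,len(P))
s=sensors.read_state(); print(s["qpos"].round(4).tolist(),s["eef_pos"].tolist(),s["tool_rot"].tolist())
a=D["top"]["img"][120:240,140:300]; b=D["side"]["img"][130:250,180:340]
cv2.imwrite("pics/c3.png",np.hstack([cv2.resize(a,(400,300)),cv2.resize(b,(400,300))])[...,::-1])
E
```

```text
(array([706.7, -84.4]), np.float64(23.0), np.float64(75.3), 123, np.float64(0.04))
(array([561.8, -86. ]), np.float64(5.600000000000001), np.float64(74.5), 125, np.float64(0.01))
None
(array([ 440.9, -118.9]), np.float64(20.3), np.float64(75.2), 122, np.float64(0.01))
top plate [ 2.10000e-03 -1.20000e-03  2.47082e+01] ((562.7113647460938, 295.7515563964844), (155.9534454345703, 211.63815307617188), 10.806909561157227) 3334
(array([702.9, -86.5]), np.float64(29.2), np.float64(72.8), 55, np.float64(0.8))
(array([558.6, -87.7]), np.float64(5.600000000000001), np.float64(72.8), 62, np.float64(0.81))
(array([465.7,  39.3]), np.float64(27.1), np.float64(72.4), 53, np.float64(0.47))
(array([ 437.2, -120.5]), np.float64(18.5), np.float64(72.3), 75, np.float64(0.54))
side plate [-2.40000e-03 -3.20000e-03  2.20072e+01] ((561.2327270507812, 265.7029724121094), (153.50482177734375, 258.41912841796875), 10.622947692871094) 1597
[-0.2278, 0.463, -0.0046, 1.934, 0.002, 0.744, 1.5178] [501.7361466556286, 89.41140336799701, 222.50957829420645] [3.140877711526352, 0.0006263635264618372, -2.961205660389937]
```

View pics/c3.png

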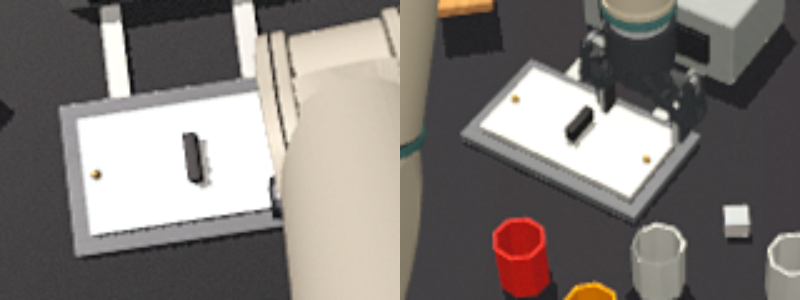

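Pallet is seated, both pins showing in both crops ((97,174) in the left crop; (515,99) and (646,160) in the right). Next cup3 at about (467,40), yaw 23.3°, while fitting a kinematic model for planning the flip.

Call:
send_rows(series=[[85,[-0.2,-0.28,0],[0,0,0.9]],[85,[-0.2,-0.28,-0.4],[0,0,0.9]],[85,[-0.18,-0.26,-0.4],[0,0,0.8]],[85,[0,0,-0.5],[0,0,0]],[85,[0,0,-0.2],[0,0,0]],[85,[0,0,0],[0,0,0]],[85,[0,0,0],[0,0,0]]])

```text
clock: 13.4
eef_pos: [467.3, 39.4, 133.2]
tool_rot: [-3.141, 0.002, -2.735]
force: [0.9, 0.1, -0.2]
width: 84.8
gripper_force: 0.0
```

```bash
cat > kin.py <<'E'
import numpy as np
from scipy.spatial.transform import Rotation as R
from scipy.optimize import least_squares
LO=np.array([-3.06,-.37,-1.25,.18,-1.1,.23,-2.94]); HI=np.array([3.06,2.12,1.32,2.47,4.24,1.98,2.94])
def fk(q,k):
    yaw,d1,L1,L2,L3,y7=k[:6]
    T=R.from_euler('z',yaw); p=np.array([0,0,d1])
    s=-1.
    T=T*R.from_euler('z',s*q[0])*R.from_euler('y',q[1])*R.from_euler('z',s*q[2]); p=p+T.apply([0,0,L1])
    T=T*R.from_euler('y',q[3])*R.from_euler('z',s*q[4]); p=p+T.apply([0,0,L2])
    T=T*R.from_euler('y',q[5])*R.from_euler('z',s*q[6]+y7); p=p+T.apply([0,0,L3])
    return p,T
E
cat > dat.py <<'E'
import numpy as np
DATA=[([-1.36479785,0.62919441,0.03844976,1.51828839,-0.02700848,0.99629946,-0.01999034],[174.33,625.63,247.51],[-3.13992,0,2.86979]),
([-0.4859,0.7942,0.0015,1.7039,-0.0016,0.6424,1.2631],[569.03,268.14,89.43],[3.1414,.001,-2.9657]),
([-0.2278,0.463,-0.0046,1.934,0.002,0.744,1.5178],[501.74,89.41,222.51],[3.1409,.0006,-2.9612])]
E
python3 - <<'E'
from kin import *; from dat import DATA
from h import sensors
s=sensors.read_state(); D=DATA+[(s["qpos"],s["eef_pos"],s["tool_rot"])]; print([np.round(x,4).tolist() for x in D[-1]])
def res(k):
    o=[]
    for q,p,r in D:
        P,T=fk(q,k); o+=list((P-p)/1000); o+=list((R.from_euler('xyz',r).inv()*T).as_rotvec())
    return np.array(o)
for y7 in(0,np.pi/2,np.pi,-np.pi/2):
    f=least_squares(res,[-.05,350,400,400,250,y7]); print(f.cost,f.x.round(3))
    if f.cost<1e-3: print(res(f.x).reshape(-1,6).round(4))
E
```

```text
[[-0.1052, 0.5635, -0.0554, 2.1191, 0.0666, 0.4591, 1.7653], [467.2781, 39.3859, 133.1757], [-3.1413, 0.0015, -2.7353]]
2.753884916667839e-05 [-4.90000e-02 -3.87516e+02  5.63437e+02  3.79626e+02 -3.85393e+02
  1.52200e+00]
[[ 0.0036 -0.     -0.0009 -0.      0.0001 -0.    ]
 [ 0.0012 -0.0021 -0.0004  0.     -0.0001  0.    ]
 [-0.0014  0.0026  0.0003 -0.      0.     -0.    ]
 [-0.0009  0.005   0.001   0.0001  0.     -0.    ]]
2.7538849166670038e-05 [-4.90000e-02 -3.87524e+02  5.63437e+02  3.79626e+02 -3.85401e+02
  1.52200e+00]
[[ 0.0036 -0.     -0.0009 -0.      0.0001 -0.    ]
 [ 0.0012 -0.0021 -0.0004  0.     -0.0001  0.    ]
 [-0.0014  0.0026  0.0003 -0.      0.     -0.    ]
 [-0.0009  0.005   0.001   0.0001  0.     -0.    ]]
2.7538849166729164e-05 [-4.90000e-02 -3.87514e+02  5.63437e+02  3.79626e+02 -3.85391e+02
  1.52200e+00]
[[ 0.0036 -0.     -0.0009 -0.      0.0001 -0.    ]
 [ 0.0012 -0.0021 -0.0004  0.     -0.0001  0.    ]
 [-0.0014  0.0026  0.0003 -0.      0.     -0.    ]
 [-0.0009  0.005   0.001   0.0001  0.     -0.    ]]
2.7538849166653257e-05 [-4.90000e-02 -3.87517e+02  5.63437e+02  3.79626e+02 -3.85395e+02
  1.52200e+00]
[[ 0.0036 -0.     -0.0009 -0.      0.0001 -0.    ]
 [ 0.0012 -0.0021 -0.0004  0.     -0.0001  0.    ]
 [-0.0014  0.0026  0.0003 -0.      0.     -0.    ]
 [-0.0009  0.005   0.001   0.0001  0.     -0.    ]]
```

Call:
send_rows(series=[[85,[0,0.01,-0.5],[0,0,0]],[85,[0,0,-0.5],[0,0,0]],[85,[0,0,-0.2],[0,0,0]],[85,[0,0,0],[0,0,0]],[85,[0,0,0],[0,0,0]],[54,[0,0,0],[0,0,0]],[54,[0,0,0],[0,0,0]],[54,[0,0,0],[0,0,0]]])

```text
clock: 14.4
eef_pos: [467.0, 39.5, 61.5]
tool_rot: [-3.141, 0.002, -2.736]
force: [-0.5, 0.7, 7.6]
width: 57.3
gripper_force: 63.0
```

Call:
send_rows(series=[[54,[0,0,0],[0,0,0]],[54,[0,0,0.2],[0,0,0]],[54,[0,0,0.4],[0,0,0]],[54,[0,0,0.4],[0,0,0]],[54,[0,0,0],[0,0,0]],[54,[0,0,0],[0,0,0]],[54,[0,0,0],[0,0,0]],[54,[0,0,0],[0,0,0]]])

```text
clock: 15.4
eef_pos: [466.0, 39.3, 119.9]
tool_rot: [3.141, -0.001, -2.736]
force: [-0.2, -0.6, -0.5]
width: 57.1
gripper_force: 64.3
```

Reads about 1 N: plated. To the tray's far slot (390,-390).

Call:
send_rows(series=[[54,[0,0,0.8],[0,0,0]],[54,[0,-0.5,0.2],[0,0,-0.5]],[54,[0,-0.8,0],[0,0,-0.5]],[54,[0,-0.8,0],[0,0,-0.5]],[54,[0,-0.8,0],[0,0,-0.5]],[54,[0,-0.8,0],[0,0,-0.5]],[54,[-0.2,-0.8,0],[0,0,-0.5]],[54,[-0.3,-0.8,0],[0,0,-0.5]]])

```text
clock: 16.4
eef_pos: [436.2, -280.0, 179.9]
tool_rot: [3.141, -0.0, -3.042]
force: [-0.0, 0.4, -0.6]
width: 57.0
gripper_force: 64.8
```

Call:
send_rows(series=[[54,[-0.4,-0.8,0],[0,0,-0.5]],[54,[-0.4,-0.6,0],[0,0,0]],[54,[0,-0.4,0],[0,0,0]],[54,[0,0,0],[0,0,0]],[54,[0,0,0],[0,0,0]],[54,[0,0,0],[0,0,0]]])

```text
clock: 17.15
eef_pos: [388.9, -385.0, 180.3]
tool_rot: [3.14, -0.0, -3.083]
force: [0.2, 0.3, -0.6]
width: 56.9
gripper_force: 64.8
```

Call:
send_rows(series=[[54,[0,-0.05,-0.5],[0,0,0]],[54,[0,0,-0.6],[0,0,0]],[54,[0,0,-0.5],[0,0,0]],[54,[0,0,-0.22],[0,0,0]],[54,[0,0,0],[0,0,0]],[54,[0,0,0],[0,0,0]],[54,[0,0,-0.03],[0,0,0]],[54,[0,0,0],[0,0,0]]])

```text
clock: 18.15
eef_pos: [388.7, -389.9, 70.1]
tool_rot: [-3.141, 0.001, -3.085]
force: [0.4, 0.1, -1.4]
width: 57.2
gripper_force: 64.8
```

Call:
send_rows(series=[[54,[0,0,0],[0,0,0]]])

```text
clock: 18.27
eef_pos: [388.5, -389.7, 69.8]
tool_rot: [-3.141, 0.0, -3.085]
force: [0.0, 0.4, -1.1]
width: 57.0
gripper_force: 64.8
```

Call:
send_rows(series=[[54,[0,0,-0.04],[0,0,0]],[54,[0,0,0],[0,0,0]],[70,[0,0,0],[0,0,0]],[70,[0,0,0],[0,0,0]],[70,[0,0,0],[0,0,0]],[70,[0,0,0.4],[0,0,0]],[85,[0,0,0.9],[0,0,0]],[85,[0,0,0.8],[0,0,0]]])

```text
clock: 19.27
eef_pos: [388.3, -389.6, 194.4]
tool_rot: [3.141, -0.0, -3.085]
force: [-0.1, 0.0, -0.3]
width: 85.0
gripper_force: 0.0
```

Call:
send_rows(series=[[85,[0.17,0.75,0],[0,0,0.55]],[85,[0.17,0.75,0],[0,0,0.55]],[85,[0.17,0.75,0],[0,0,0.55]],[85,[0.17,0.75,0],[0,0,0.55]],[85,[0.17,0.75,0],[0,0,0.55]],[85,[0,0.75,0],[0,0,0.55]],[85,[0,0,0],[0,0,0]],[85,[0,0,0],[0,0,0]]])

```text
clock: 20.27
eef_pos: [439.5, -120.3, 193.2]
tool_rot: [-3.141, -0.0, -2.798]
force: [0.4, -0.1, -0.1]
width: 84.7
gripper_force: 0.0
```

```bash
python3 - <<'E'
from meas import *
for n in("top","side"):
    d=grab(n)
    for o in cups(d,[(705,-85),(560,-87),(439,-120),(389,-390),(398,-287)]): print(n,o)
    save(d,n+"4")
s=sensors.read_state(); print(s["qpos"].round(4).tolist(),s["eef_pos"].tolist(),s["tool_rot"].tolist())
E
```

```text
top (array([706.6, -84.4]), np.float64(22.6), np.float64(74.6), 123, np.float64(0.06))
top (array([561.9, -86. ]), np.float64(4.799999999999997), np.float64(75.0), 121, np.float64(0.01))
top (array([ 441. , -118.9]), np.float64(20.4), np.float64(75.1), 56, np.float64(0.0))
top (array([ 404.8, -439.5]), np.float64(9.4), np.float64(75.6), 44, np.float64(10.09))
top None
side (array([702.9, -86.1]), np.float64(25.7), np.float64(73.2), 58, np.float64(1.0))
side None
side (array([ 437.5, -120.3]), np.float64(14.1), np.float64(73.0), 66, np.float64(0.49))
side (array([ 388.7, -390.3]), np.float64(3.2), np.float64(75.9), 134, np.float64(0.26))
side None
[0.2653, 0.4427, -0.0808, 2.0985, 0.0623, 0.6024, 2.0537] [439.3721052377608, -121.04153832695293, 193.1124662747003] [-3.140893941366586, -0.00018573344298733474, -2.799715149404879]
```

Call:
send_rows(series=[[85,[0,0.01,-0.6],[0,0,0]],[85,[0,0,-0.6],[0,0,0]],[85,[0,0,-0.6],[0,0,0]],[85,[0,0,-0.4],[0,0,0]],[85,[0,0,0],[0,0,0]],[85,[0,0,0],[0,0,0]],[54,[0,0,0],[0,0,0]],[54,[0,0,0],[0,0,0]]])

```text
clock: 21.38
eef_pos: [440.1, -119.3, 62.3]
tool_rot: [-3.14, 0.002, -2.797]
force: [0.7, -0.6, 4.1]
width: 56.9
gripper_force: 63.0
```

Call:
send_rows(series=[[54,[0,0,0],[0,0,0]],[54,[0,0,0.2],[0,0,0]],[54,[0,0,0.4],[0,0,0]],[54,[0,0,0.4],[0,0,0]],[54,[0,0,0.8],[0,0,0]],[54,[0,0,0],[0,0,0]],[54,[0,0,0],[0,0,0]],[54,[0,0,0],[0,0,0]]])

```text
clock: 22.38
eef_pos: [438.5, -118.9, 168.3]
tool_rot: [3.14, -0.002, -2.797]
force: [-0.5, 0.3, 0.1]
width: 57.0
gripper_force: 64.3
```

Call:
send_rows(series=[[54,[-0.1,-0.5,0.2],[0,0,0]],[54,[-0.2,-0.8,0],[0,0,0]],[54,[-0.2,-0.8,0],[0,0,0]],[54,[-0.2,-0.7,0],[0,0,0]],[54,[0,0,0],[0,0,0]],[54,[0,0,0],[0,0,0]],[54,[0,0,0],[0,0,0]],[54,[0,0,0],[0,0,0]]])

```text
clock: 23.38
eef_pos: [397.9, -285.9, 181.0]
tool_rot: [3.141, -0.0, -2.795]
force: [0.4, 0.1, -1.1]
width: 57.1
gripper_force: 64.4
```

Call:
send_rows(series=[[54,[0,0,0],[0,0,0]]])

```text
clock: 23.5
eef_pos: [397.8, -286.4, 181.1]
tool_rot: [3.141, 0.0, -2.796]
force: [0.4, -0.4, -1.3]
width: 57.1
gripper_force: 64.4
```

Call:
send_rows(series=[[54,[0,0,0],[0,0,0]]])

```text
clock: 23.62
eef_pos: [397.6, -286.8, 181.2]
tool_rot: [-3.141, 0.0, -2.797]
force: [0.3, -0.4, -0.9]
width: 57.3
gripper_force: 64.4
```

Call:
send_rows(series=[[54,[0,0,-0.5],[0,0,0]],[54,[0,0,-0.6],[0,0,0]],[54,[0,0,-0.5],[0,0,0]],[54,[0,0,-0.24],[0,0,0]],[54,[0,0,0],[0,0,0]],[54,[0,0,0],[0,0,0]],[54,[0,0,0],[0,0,0]]])

```text
clock: 24.5
eef_pos: [398.0, -287.4, 71.6]
tool_rot: [-3.14, 0.001, -2.797]
force: [-0.3, -0.1, -0.5]
width: 56.8
gripper_force: 64.2
```

Call:
send_rows(series=[[54,[0,0,-0.055],[0,0,0]],[54,[0,0,0],[0,0,0]],[70,[0,0,0],[0,0,0]],[70,[0,0,0],[0,0,0]],[70,[0,0,0],[0,0,0]],[70,[0,0,0.4],[0,0,0]],[85,[0,0,0.9],[0,0,0]],[85,[0,0,0.9],[0,0,0]]])

```text
clock: 25.5
eef_pos: [397.0, -286.8, 200.5]
tool_rot: [3.14, -0.001, -2.797]
force: [0.5, 0.2, -0.4]
width: 84.9
gripper_force: 0.0
```

Call:
send_rows(series=[[70,[0.4,0.2,0.4],[1,0,0]],[70,[0.4,0.2,0.4],[1,0,0]],[70,[0.4,0.2,0],[1,0,0]],[70,[0.4,0.2,0],[1,0,0]],[70,[0.4,0.2,0],[1,0,0]],[70,[0,0,0],[1,0,0]],[70,[0,0,0],[0,0,0]],[70,[0,0,0],[0,0,0]]])

```text
clock: 26.5
eef_pos: [517.2, -226.7, 247.4]
tool_rot: [2.644, 0.169, -2.84]
force: [0.3, 0.4, 0.4]
width: 69.7
gripper_force: 0.0
```

```bash
cat >> dat.py <<'E'
DATA+=[([-0.1052, 0.5635, -0.0554, 2.1191, 0.0666, 0.4591, 1.7653], [467.2781, 39.3859, 133.1757], [-3.1413, 0.0015, -2.7353]),
([0.2653, 0.4427, -0.0808, 2.0985, 0.0623, 0.6024, 2.0537], [439.372, -121.0415, 193.112], [-3.1409, -0.0002, -2.7997])]
E
python3 - <<'E'
from meas import *
from kin import *; from dat import DATA
for n in("top","side"):
    d=grab(n); save(d,n+"5")
    for o in cups(d,[(705,-85),(560,-87),(389,-390),(398,-287)]): print(n,o)
s=sensors.read_state(); print([np.round(s[k],4).tolist() for k in("qpos","eef_pos","tool_rot")])
D=DATA+[(s["qpos"],s["eef_pos"],s["tool_rot"])]
def fk2(q,k): # with elbow offsets e1,e2 along x, wrist offset w
    yaw,d1,L1,L2,L3,y7,e1,e2,w=k; s=-1.
    T=R.from_euler('z',yaw); p=np.array([0,0,d1])
    T=T*R.from_euler('z',s*q[0])*R.from_euler('y',q[1])*R.from_euler('z',s*q[2]); p=p+T.apply([e1,0,L1])
    T=T*R.from_euler('y',q[3])*R.from_euler('z',s*q[4]); p=p+T.apply([e2,0,L2])
    T=T*R.from_euler('y',q[5]); p=p+T.apply([w,0,0])
    T=T*R.from_euler('z',s*q[6]+y7); return p+T.apply([0,0,L3]),T
def res(k,f):
    o=[]
    for q,p,r in D:
        P,T=f(q,k); o+=list((P-p)/1000); o+=list((R.from_euler('xyz',r).inv()*T).as_rotvec())
    return np.array(o)
for f,k0 in((fk,[-.05,350,400,400,250,1.5]),(fk2,[-.05,350,400,400,250,1.5,0,0,0])):
    r=least_squares(res,k0,args=(f,),x_scale=[1,100,100,100,100,1,10,10,10][:len(k0)]); print(r.cost,r.x.round(3).tolist()); print((res(r.x,f).reshape(-1,6)*1000).round(1))
E
```

```text
top (array([706.7, -84.1]), np.float64(24.1), np.float64(74.9), 121, np.float64(0.06))
top (array([562. , -85.9]), np.float64(3.6), np.float64(75.1), 118, np.float64(0.01))
top (array([ 391.5, -389.1]), np.float64(4.200000000000003), np.float64(77.1), 106, np.float64(0.05))
top (array([ 399. , -287.2]), np.float64(19.4), np.float64(76.9), 100, np.float64(0.03))
side (array([702.4, -86.8]), np.float64(20.4), np.float64(72.8), 33, np.float64(1.74))
side (array([558.5, -87.9]), np.float64(2.7), np.float64(72.3), 65, np.float64(0.58))
side (array([ 388.5, -390.2]), np.float64(2.3), np.float64(76.0), 129, np.float64(0.22))
side (array([ 396. , -287.9]), np.float64(22.6), np.float64(75.7), 125, np.float64(0.29))
[[0.7952, 0.6912, -0.3246, 1.558, -0.2634, 1.1991, 2.5609], [517.4617, -226.3276, 248.0003], [2.6449, 0.1697, -2.8393]]
0.0003504608768750289 [-0.043, 325.658, 567.985, 373.776, 336.535, 1.528]
[[ -0.9  -2.4  -2.8  -0.    0.1   1. ]
 [  0.3   1.   -1.3   0.   -0.1   1. ]
 [ -3.5   5.4  -0.1  -0.    0.    1. ]
 [ -0.2   7.3   1.3   0.1   0.1   1. ]
 [  0.6   7.9   1.3  -0.    0.    0.9]
 [  5.   -0.6   1.6   7.7 -20.2  -4.8]]
0.00034749658087467245 [-0.043, 324.526, 566.936, 373.667, 339.061, 1.529, -3.769, -3.705, -1.209]
[[ -1.   -2.9  -1.9  -0.    0.1   1. ]
 [  1.    1.4  -0.6   0.   -0.1   1. ]
 [ -3.5   5.5  -0.4  -0.    0.    1. ]
 [  0.5   7.6   0.5   0.1   0.1   1. ]
 [  1.    8.    0.5  -0.    0.    0.9]
 [  3.7  -0.7   2.    7.7 -20.2  -4.8]]
```

```bash
cat >> kin.py <<'E'
K=[-0.043, 325.658, 567.985, 373.776, 336.535, 1.528]
def pose(phi,tilt,roll0=0):
    """tool z = down tilted by tilt (deg) towards azimuth phi (deg); closing line y horizontal, perpendicular to phi"""
    f,t=np.radians([phi,tilt]); z=np.array([np.sin(t)*np.cos(f),np.sin(t)*np.sin(f),-np.cos(t)])
    y=np.array([-np.sin(f),np.cos(f),0]); y=y*(1 if roll0==0 else -1)
    return R.from_matrix(np.c_[np.cross(y,z),y,z])
def ik(p,T,q0,reg=.02):
    def res(q):
        P,A=fk(q,K); return np.r_[(P-p)/100,2*(A.inv()*T).as_rotvec(),reg*(q-q0)]
    r=least_squares(res,np.clip(q0,LO+.01,HI-.01),bounds=(LO,HI)); q=r.x; P,A=fk(q,K)
    return q,np.linalg.norm(P-p),np.degrees(np.linalg.norm((A.inv()*T).as_rotvec()))
E
cat > plan.py <<'E'
from kin import *
qs=np.array([-0.1052, 0.5635, -0.0554, 2.1191, 0.0666, 0.4591, 1.7653])
def path(pts,q):
    """pts: list of (p,phi,tilt,roll0); follow; returns worst err and margin"""
    we=wa=0; mg=9; mj=-1
    p0,T0=fk(q,K)
    for p,phi,t,r in pts:
        T1=pose(phi,t,r); rv=(T1*T0.inv()).as_rotvec(); n=6
        for i in range(1,n+1):
            q,e,a=ik(p0+(np.array(p)-p0)*i/n,R.from_rotvec(rv*i/n)*T0,q)
            if e>we: we=e
            if a>wa: wa=a
        m=np.minimum(q-LO,HI-q)
        if m.min()<mg: mg=m.min(); mj=m.argmin()
        p0,T0=np.array(p),T1
    return we,wa,mg,mj,q
E
cat > s1.py <<'E'
from plan import *
import sys
out=[]
for k in range(8):
  phi=4+45*k
  for r in(0,1):
    for a in(30,45):
      c=np.array([560,-87])
      for st in((520,-40),(600,-310)):
        q0,e,_=ik(np.array([c[0],c[1],200]),pose(phi,0,r),qs)
        if e>3: continue
        A=[((*c,200),phi,0,r),((*c,140),phi,a,r),((*c,50),phi,a,r),((*c,200),phi,a,r),((*st,160),phi,a,r),((*st,160),phi+180,90-a,1-r),((*st,30),phi+180,90-a,1-r)]
        w=path(A,q0); out.append((w[0]+5*w[1],phi,r,a,st,[round(float(x),2) for x in w[:4]]))
out.sort(key=lambda o:(round(o[0]),-o[5][2]))
for o in out[:14]: print(o[1:])
E
timeout 500 python3 s1.py
```

```text
(94, 1, 45, (520, -40), [0.01, 0.01, 0.2, 5.0])
(274, 0, 45, (520, -40), [0.01, 0.01, 0.2, 5.0])
(274, 0, 30, (520, -40), [0.01, 0.01, 0.15, 5.0])
(94, 1, 30, (520, -40), [0.01, 0.01, 0.14, 2.0])
(274, 0, 45, (600, -310), [0.01, 0.0, 0.11, 5.0])
(274, 0, 30, (600, -310), [0.01, 0.0, 0.09, 5.0])
(94, 0, 30, (520, -40), [0.01, 0.0, 0.0, 6.0])
(94, 1, 30, (600, -310), [0.02, 0.02, 0.0, 5.0])
(94, 1, 45, (600, -310), [0.04, 0.04, 0.0, 5.0])
(229, 0, 30, (600, -310), [0.0, 0.0, 0.0, 4.0])
(229, 0, 45, (600, -310), [0.0, 0.0, 0.0, 4.0])
(229, 1, 45, (600, -310), [0.0, 0.01, 0.0, 6.0])
(139, 1, 45, (520, -40), [0.2, 0.1, 0.01, 3.0])
(49, 1, 30, (520, -40), [1.23, 1.06, 0.0, 4.0])
```

```bash
cat > s2.py <<'E'
from plan import *
def run(c,phi,a,st,a3,slot,phi4,verb=False):
    r=0; q0,e,_=ik(np.array([*c,200.]),pose(phi,0,r),qs)
    B=phi+180
    A=[((*c,200),phi,0,r),((*c,140),phi,a,r),((*c,50),phi,a,r),((*c,200),phi,a,r),((*st,160),phi,a,r),((*st,160),B,90-a,1-r),((*st,30),B,90-a,1-r),
       ((*st,160),B,90-a,1-r),((*st,160),phi,a3,r),((*st,32),phi,a3,r),((*st,160),phi,a3,r),((*slot,180),phi4,a3,r),((*slot,180),phi4+180,90-a3,1-r),((*slot,77),phi4+180,90-a3,1-r)]
    return path(A,q0)
F,N=(558,326),(579,211)
for name,c,phis in(("c2",(560,-87),(274,)),("c1",(705,-85),(248.5,293.5))):
  for phi in phis:
    for a3 in(30,45):
      for sl,s in(("F",F),("N",N)):
        for p4 in(255,280,305):
          w=run(c,phi,45,(520,-40),a3,s,p4); print(name,phi,a3,sl,p4,[round(float(x),2) for x in w[:4]])
E
timeout 570 python3 s2.py
```

```text
c2 274 30 F 255 [9.9, 9.16, 0.0, 4.0]
c2 274 30 F 280 [0.01, 0.01, 0.0, 4.0]
c2 274 30 F 305 [0.01, 0.01, 0.11, 5.0]
c2 274 30 N 255 [2.41, 2.16, 0.0, 5.0]
c2 274 30 N 280 [0.01, 0.01, 0.0, 4.0]
c2 274 30 N 305 [0.01, 0.01, 0.11, 5.0]
c2 274 45 F 255 [7.31, 6.75, 0.0, 5.0]
c2 274 45 F 280 [0.01, 0.01, 0.0, 4.0]
c2 274 45 F 305 [0.01, 0.01, 0.16, 4.0]
c2 274 45 N 255 [1.87, 1.68, 0.0, 4.0]
c2 274 45 N 280 [0.01, 0.01, 0.0, 4.0]
c2 274 45 N 305 [0.01, 0.01, 0.2, 5.0]
c1 248.5 30 F 255 [9.9, 9.16, 0.0, 4.0]
c1 248.5 30 F 280 [0.01, 0.01, 0.0, 4.0]
c1 248.5 30 F 305 [0.01, 0.01, 0.0, 4.0]
c1 248.5 30 N 255 [2.41, 2.16, 0.0, 5.0]
c1 248.5 30 N 280 [0.01, 0.01, 0.0, 4.0]
c1 248.5 30 N 305 [0.01, 0.01, 0.0, 4.0]
c1 248.5 45 F 255 [7.31, 6.75, 0.0, 5.0]
c1 248.5 45 F 280 [0.01, 0.01, 0.0, 4.0]
c1 248.5 45 F 305 [0.01, 0.01, 0.0, 4.0]
c1 248.5 45 N 255 [1.87, 1.68, 0.0, 4.0]
c1 248.5 45 N 280 [0.01, 0.01, 0.0, 4.0]
c1 248.5 45 N 305 [0.01, 0.01, 0.0, 4.0]
c1 293.5 30 F 255 [9.9, 9.16, 0.0, 5.0]
c1 293.5 30 F 280 [0.13, 0.1, 0.0, 5.0]
c1 293.5 30 F 305 [0.13, 0.1, 0.0, 5.0]
c1 293.5 30 N 255 [2.41, 2.16, 0.0, 5.0]
c1 293.5 30 N 280 [0.13, 0.1, 0.0, 5.0]
c1 293.5 30 N 305 [0.13, 0.1, 0.0, 5.0]
c1 293.5 45 F 255 [7.31, 6.75, 0.0, 5.0]
c1 293.5 45 F 280 [0.13, 0.1, 0.0, 5.0]
c1 293.5 45 F 305 [0.13, 0.1, 0.0, 5.0]
c1 293.5 45 N 255 [1.87, 1.68, 0.0, 5.0]
c1 293.5 45 N 280 [0.13, 0.1, 0.0, 5.0]
c1 293.5 45 N 305 [0.13, 0.1, 0.0, 5.0]
```

```bash
cat > mv.py <<'E'
import sys
from kin import *
from h import sensors
def to(p=None,phi=None,tilt=None,roll=0,state=None):
    """shift (units of 60 mm) and turn (units of 5 deg) from the present pose to the wanted one"""
    s=sensors.read_state(); p0=np.array(s["eef_pos"]); T0=R.from_euler('xyz',s["tool_rot"])
    d=(np.array(p)-p0)/60 if p is not None else None
    t=np.degrees((pose(phi,tilt,roll)*T0.inv()).as_rotvec())/5 if phi is not None else None
    print("now",p0.round(1),"shift",None if d is None else d.round(3),"turn",None if t is None else t.round(3), "q",s["qpos"].round(2), "F",s["force"].round(1),"w",round(s["width"],1),"t",s["clock"])
E
python3 -c "
from mv import *
to((560,-87,150),274.8,45,0)"
```

```text
now [ 517.5 -226.3  248. ] shift [ 0.709  2.322 -1.633] turn [ -9.605  -3.39  -22.023] q [ 0.8   0.69 -0.32  1.56 -0.26  1.2   2.56] F [ 0.5  0.7 -0.1] w 69.8 t 26.6
```

Call:
send_rows(series=[[85,[0.09,0.29,0],[-0.4,-0.141,-0.918]],[85,[0.09,0.29,0],[-0.4,-0.141,-0.918]],[85,[0.09,0.29,0],[-0.4,-0.141,-0.918]],[85,[0.09,0.29,0],[-0.4,-0.141,-0.918]],[85,[0.09,0.29,0],[-0.4,-0.141,-0.918]],[85,[0.09,0.29,0],[-0.4,-0.141,-0.918]],[85,[0.09,0.29,0],[-0.4,-0.141,-0.918]],[85,[0.09,0.29,0],[-0.4,-0.141,-0.918]]])

```text
clock: 27.6
eef_pos: [560.6, -86.7, 248.5]
tool_rot: [2.926, 0.267, 2.857]
force: [0.8, -0.3, -0.6]
width: 84.7
gripper_force: 0.0
```

Call:
send_rows(series=[[85,[0,0,0],[-0.4,-0.141,-0.918]],[85,[0,0,0],[-0.4,-0.141,-0.918]],[85,[0,0,0],[-0.4,-0.141,-0.918]],[85,[0,0,0],[-0.4,-0.141,-0.918]],[85,[0,0,0],[-0.4,-0.141,-0.918]],[85,[0,0,0],[-0.4,-0.141,-0.918]],[85,[0,0,0],[-0.4,-0.141,-0.918]],[85,[0,0,0],[-0.4,-0.141,-0.918]]])

```text
clock: 28.6
eef_pos: [560.4, -86.5, 248.1]
tool_rot: [3.116, 0.496, 2.283]
force: [-0.1, 0.1, -0.7]
width: 85.3
gripper_force: 0.0
```

Call:
send_rows(series=[[85,[0,0,0],[-0.4,-0.141,-0.918]],[85,[0,0,0],[-0.4,-0.141,-0.918]],[85,[0,0,0],[-0.4,-0.141,-0.918]],[85,[0,0,0],[-0.4,-0.141,-0.918]],[85,[0,0,0],[-0.4,-0.141,-0.918]],[85,[0,0,0],[-0.4,-0.141,-0.918]],[85,[0,0,0],[-0.4,-0.141,-0.918]],[85,[0,0,0],[-0.4,-0.141,-0.918]]])

```text
clock: 29.6
eef_pos: [560.6, -86.4, 247.2]
tool_rot: [3.138, 0.785, 1.65]
force: [0.5, 0.1, -1.2]
width: 84.9
gripper_force: 0.0
```

Call:
send_rows(series=[[85,[0,0,-0.3],[0,0,0]],[85,[0,0,-0.6],[0,0,0]],[85,[0,0,-0.4],[0,0,0]],[85,[0,0,0],[0,0,0]],[85,[0,0,0],[0,0,0]],[85,[0,0,0],[0,0,0]]])

```text
clock: 30.35
eef_pos: [561.2, -88.0, 170.6]
tool_rot: [3.136, 0.785, 1.65]
force: [-0.6, -0.9, -0.6]
width: 84.9
gripper_force: 0.0
```

```bash
python3 - <<'E'
from meas import *
from mv import to
to((560.2,-87,48),274.8,45,0)
D=[grab(n) for n in("top","side")]
for d in D: print(cups(d,[(705,-85),(560,-87)]))
a=D[0]["img"][80:260,260:440]; b=D[1]["img"][140:320,240:420]
cv2.imwrite("pics/c6.png",np.hstack([cv2.resize(a,(400,400)),cv2.resize(b,(400,400))])[...,::-1])
E
```

```text
now [561.2 -88.  170.6] shift [-0.016  0.016 -2.043] turn [-0.006  0.044  0.007] q [-0.93  1.12  1.16  1.92 -0.33  0.59  0.24] F [-0.6 -0.9 -0.6] w 84.9 t 30.35
[(array([706.5, -84.4]), np.float64(23.1), np.float64(75.1), 123, np.float64(0.05)), (array([561.7, -86. ]), np.float64(5.700000000000003), np.float64(75.3), 53, np.float64(0.02))]
[(array([703. , -86.7]), np.float64(26.0), np.float64(72.2), 64, np.float64(1.1)), (array([559., -87.]), np.float64(3.8), np.float64(72.5), 61, np.float64(0.39))]
```

View pics/c6.png

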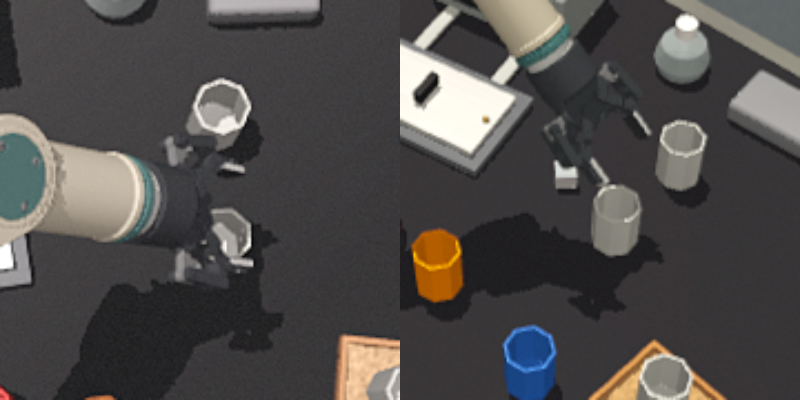

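Crops: the tilted gripper straddles cup2 ((232,233) left crop, (615,215) right crop), and the other cup is clear of the fingers. Descending and gripping.

Call:
send_rows(series=[[85,[-0.01,0.01,-0.5],[0,0,0]],[85,[0,0,-0.5],[0,0,0]],[85,[0,0,-0.5],[0,0,0]],[85,[0,0,-0.35],[0,0,0]],[85,[0,0,-0.18],[0,0,0]],[85,[0,0,0],[0,0,0]],[85,[0,0,0],[0,0,0]],[54,[0,0,0],[0,0,0]]])

```text
clock: 31.45
eef_pos: [560.5, -87.3, 48.5]
tool_rot: [3.137, 0.785, 1.651]
force: [-0.7, -0.2, 0.4]
width: 69.4
gripper_force: 0.0
```

Call:
send_rows(series=[[54,[0,0,0],[0,0,0]],[54,[0,0,0],[0,0,0]],[54,[0,0,0],[0,0,0]],[54,[0,0,0.2],[0,0,0]],[54,[0,0,0.4],[0,0,0]],[54,[0,0,0.4],[0,0,0]],[54,[0,0,0],[0,0,0]],[54,[0,0,0],[0,0,0]]])

```text
clock: 32.45
eef_pos: [559.8, -86.8, 107.3]
tool_rot: [3.139, 0.784, 1.652]
force: [-0.4, -0.0, -3.7]
width: 57.2
gripper_force: 64.9
```

```bash
python3 -c "
from mv import *
to((520,-40,130),94.8,45,1)"
```

```text
now [559.8 -86.8 107.3] shift [-0.663  0.78   0.378] turn [17.922  1.512  0.024] q [-0.9   1.2   1.07  1.94 -0.39  0.51  0.21] F [-0.4 -0.  -3.7] w 57.2 t 32.45
```

Solid (−3.7 N). Swinging it 90° over the free bench at (510,-40).

Call:
send_rows(series=[[54,[-0.1,0.1,0.1],[0.996,0.084,0]],[54,[-0.1,0.1,0.1],[0.996,0.084,0]],[54,[-0.1,0.1,0.1],[0.996,0.084,0]],[54,[-0.1,0.1,0.1],[0.996,0.084,0]],[54,[-0.1,0.1,0.1],[0.996,0.084,0]],[54,[-0.1,0.1,0],[0.996,0.084,0]],[54,[-0.1,0.1,0],[0.996,0.084,0]],[54,[-0.1,0.08,0],[0.996,0.084,0]]])

```text
clock: 33.45
eef_pos: [511.0, -40.5, 137.2]
tool_rot: [-3.141, 0.085, 1.653]
force: [-0.1, -0.2, -4.2]
width: 57.3
gripper_force: 64.7
```

Call:
send_rows(series=[[54,[0,0,0],[0.996,0.084,0]],[54,[0,0,0],[0.996,0.084,0]],[54,[0,0,0],[0.996,0.084,0]],[54,[0,0,0],[0.996,0.084,0]],[54,[0,0,0],[0.996,0.084,0]],[54,[0,0,0],[0.996,0.084,0]],[54,[0,0,0],[0.996,0.084,0]],[54,[0,0,0],[0.996,0.084,0]]])

```text
clock: 34.45
eef_pos: [511.4, -41.7, 136.4]
tool_rot: [-3.139, -0.611, 1.65]
force: [-0.6, 0.0, -4.5]
width: 56.9
gripper_force: 64.8
```

Call:
send_rows(series=[[54,[0,0,0],[0.996,0.084,0]],[54,[0,0,0],[0.996,0.084,0]],[54,[0,0,0],[0,0,0]],[54,[0,0,0],[0,0,0]],[54,[0,0,0],[0,0,0]]])

```text
clock: 35.08
eef_pos: [512.1, -39.7, 138.0]
tool_rot: [-3.141, -0.784, 1.654]
force: [-0.1, -0.7, -2.4]
width: 57.1
gripper_force: 64.9
```

```bash
python3 - <<'E'
from meas import *
from mv import to
to((510,-40,32),94.8,45,1)
D=[grab(n) for n in("top","side")]
a=D[0]["img"][130:270,260:400]; b=D[1]["img"][140:320,240:420]
cv2.imwrite("pics/c7.png",np.hstack([cv2.resize(a,(400,400)),cv2.resize(b,(400,400))])[...,::-1])
E
```

```text
now [512.1 -39.7 138. ] shift [-0.034 -0.004 -1.766] turn [ 0.021 -0.005  0.   ] q [ 0.33  0.85  0.16  1.81 -0.85  1.17  1.17] F [-0.1 -0.7 -2.4] w 57.1 t 35.075
```

View pics/c7.png

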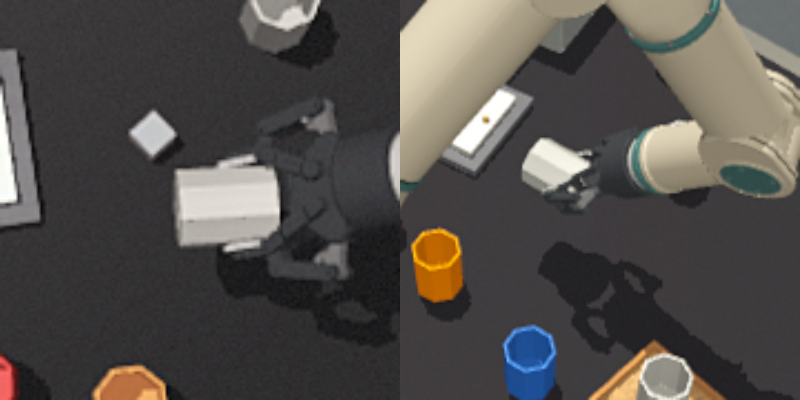

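Crops: the cup is held horizontal, mouth toward +y ((225,205) left crop), clear of the box at (153,133). Lowering.

Call:
send_rows(series=[[54,[0,0,-0.5],[0,0,0]],[54,[0,0,-0.5],[0,0,0]],[54,[0,0,-0.4],[0,0,0]],[54,[0,0,-0.28],[0,0,0]],[54,[0,0,0],[0,0,0]],[54,[0,0,0],[0,0,0]],[54,[0,0,0],[0,0,0]]])

```text
clock: 36.05
eef_pos: [512.6, -40.6, 37.7]
tool_rot: [3.141, -0.784, 1.653]
force: [-0.9, -0.4, -2.9]
width: 57.0
gripper_force: 64.8
```

Call:
send_rows(series=[[54,[0,0,-0.04],[0,0,0]],[54,[0,0,0],[0,0,0]],[54,[0,0,0],[0,0,0]]])

```text
clock: 36.42
eef_pos: [512.1, -40.4, 34.5]
tool_rot: [-3.14, -0.785, 1.652]
force: [-0.5, -0.2, -3.1]
width: 57.2
gripper_force: 64.8
```

Call:
send_rows(series=[[54,[0,0,-0.04],[0,0,0]],[54,[0,0,0],[0,0,0]],[54,[0,0,0],[0,0,0]]])

```text
clock: 36.8
eef_pos: [512.0, -40.4, 32.0]
tool_rot: [-3.14, -0.785, 1.652]
force: [0.3, -0.8, -3.5]
width: 57.2
gripper_force: 64.8
```

Call:
send_rows(series=[[54,[0,0,-0.04],[0,0,0]],[54,[0,0,0],[0,0,0]],[54,[0,0,0],[0,0,0]]])

```text
clock: 37.17
eef_pos: [512.0, -40.4, 29.6]
tool_rot: [-3.14, -0.785, 1.652]
force: [0.3, 0.3, -3.1]
width: 57.5
gripper_force: 64.8
```

Call:
send_rows(series=[[54,[0,0,-0.025],[0,0,0]],[54,[0,0,0],[0,0,0]],[54,[0,0,0],[0,0,0]]])

```text
clock: 37.55
eef_pos: [512.1, -40.5, 28.5]
tool_rot: [-3.141, -0.785, 1.652]
force: [-0.4, -2.1, 1.4]
width: 57.1
gripper_force: 65.2
```

Call:
send_rows(series=[[54,[0,0,-0.02],[0,0,0]],[54,[0,0,0],[0,0,0]],[54,[0,0,0],[0,0,0]]])

```text
clock: 37.92
eef_pos: [512.1, -40.4, 28.5]
tool_rot: [-3.141, -0.787, 1.653]
force: [-2.2, -3.0, 9.7]
width: 57.4
gripper_force: 66.2
```

Call:
send_rows(series=[[66,[0,0,0.01],[0,0,0]],[80,[0,0,0],[0,0,0]],[85,[0,0,0],[0,0,0]],[85,[0,0,0],[0,0,0]],[85,[0,-0.3,0.3],[0,0,0]],[85,[0.03,-0.5,0.5],[0,0,0]],[85,[0.03,-0.5,0.5],[0,0,0]],[85,[0,-0.3,0.5],[0,0,0]]])

```text
clock: 38.92
eef_pos: [515.5, -138.2, 136.2]
tool_rot: [-3.14, -0.784, 1.65]
force: [-1.0, -0.0, 0.3]
width: 84.8
gripper_force: 0.0
```

Call:
send_rows(series=[[85,[0,0,0.4],[-0.996,-0.084,0]],[85,[0,0,0.3],[-0.996,-0.084,0]],[85,[0,0,0],[-0.996,-0.084,0]],[85,[0,0,0],[-0.996,-0.084,0]],[85,[0,0,0],[-0.996,-0.084,0]],[85,[0,0,0],[-0.996,-0.084,0]],[85,[0,0,0],[-0.996,-0.084,0]],[85,[0,0,0],[-0.996,-0.084,0]]])

```text
clock: 39.92
eef_pos: [515.5, -136.2, 177.7]
tool_rot: [3.141, -0.085, 1.653]
force: [0.4, 1.0, 0.3]
width: 85.0
gripper_force: 0.0
```

```bash
cat > lying.py <<'E'
from meas import *
def lying(c,r=75):
    for n in("top","side"):
        d=grab(n); W=cloud(d); m=(np.linalg.norm(W[...,:2]-c,axis=-1)<r)&(W[...,2]>50)&(W[...,2]<66)
        n_,l,s,_=cv2.connectedComponentsWithStats(m.astype(np.uint8))
        if n_<2: print(n,"none"); continue
        P=W[l==1+s[1:,4].argmax()]; q=cv2.minAreaRect(P[:,:2].astype(np.float32))
        print(n,"lying top flat: centre",np.round(q[0],1),"size",np.round(q[1],1),"ang",round(q[2],1),"z",np.median(P[:,2]).round(1),len(P)); save(d,"l_"+n)
        print("upright",cups(d,[(705,-85)]))
E
python3 - <<'E'
from lying import *; from mv import to
lying((512,-45)); to()
E
```

```text
top lying top flat: centre [510.8 -29.7] size [44.8 75.1] ang 1.8 z 57.4 516
upright [(array([706.7, -84.1]), np.float64(23.3), np.float64(75.5), 123, np.float64(0.11))]
side lying top flat: centre [506.6 -32.1] size [41.  76.8] ang 0.9 z 54.2 259
upright [(array([702.2, -86.9]), np.float64(29.1), np.float64(72.9), 28, np.float64(0.62))]
now [ 515.5 -133.2  177.5] shift None turn None q [-0.07  0.62  0.49  1.9  -0.52  0.79  0.83] F [-0.1 -0.1 -0.2] w 85.3 t 40.025
```

```bash
python3 -c "
from mv import *
to((510.5,-14,150),274.0,45,0)"
```

```text
now [ 515.5 -133.2  177.5] shift [-0.084  1.987 -0.458] turn [-9.983 -0.786 -0.179] q [-0.07  0.62  0.49  1.9  -0.52  0.79  0.83] F [-0.1 -0.1 -0.2] w 85.3 t 40.025
```

Call:
send_rows(series=[[85,[-0.01,0.25,0],[-1,-0.08,-0.02]],[85,[-0.01,0.25,0],[-1,-0.08,-0.02]],[85,[-0.01,0.25,0],[-1,-0.08,-0.02]],[85,[-0.01,0.25,0],[-1,-0.08,-0.02]],[85,[-0.01,0.25,0],[-1,-0.08,-0.02]],[85,[-0.01,0.25,0],[-1,-0.08,-0.02]],[85,[-0.01,0.25,0],[-1,-0.08,-0.02]],[85,[-0.01,0.24,0],[-1,-0.08,-0.02]]])

```text
clock: 41.02
eef_pos: [510.8, -16.9, 177.3]
tool_rot: [3.138, 0.615, 1.637]
force: [0.6, 0.0, -0.4]
width: 84.9
gripper_force: 0.0
```

Call:
send_rows(series=[[85,[0,0,0],[-1,-0.08,-0.02]],[85,[0,0,-0.3],[-0.98,-0.08,-0.02]],[75,[0,0,-0.6],[0,0,0]],[75,[0,0,-0.4],[0,0,0]],[75,[0,0,0],[0,0,0]],[75,[0,0,0],[0,0,0]],[75,[0,0,0],[0,0,0]]])

```text
clock: 41.9
eef_pos: [511.4, -17.2, 100.7]
tool_rot: [3.131, 0.786, 1.628]
force: [0.3, 0.1, -0.3]
width: 74.8
gripper_force: 0.0
```

```bash
python3 - <<'E'
from meas import *
from mv import to
to((510.5,-14,30),274,45,0)
D=[grab(n) for n in("top","side")]
a=D[0]["img"][130:270,260:400]; b=D[1]["img"][140:320,220:400]
cv2.imwrite("pics/c8.png",np.hstack([cv2.resize(a,(400,400)),cv2.resize(b,(400,400))])[...,::-1])
E
```

```text
now [511.4 -17.2 100.7] shift [-0.016  0.053 -1.179] turn [-0.    0.09  0.05] q [-1.04  1.17  1.01  1.99 -0.28  0.56 -0.03] F [ 0.3  0.1 -0.3] w 74.8 t 41.9
```

View pics/c8.png

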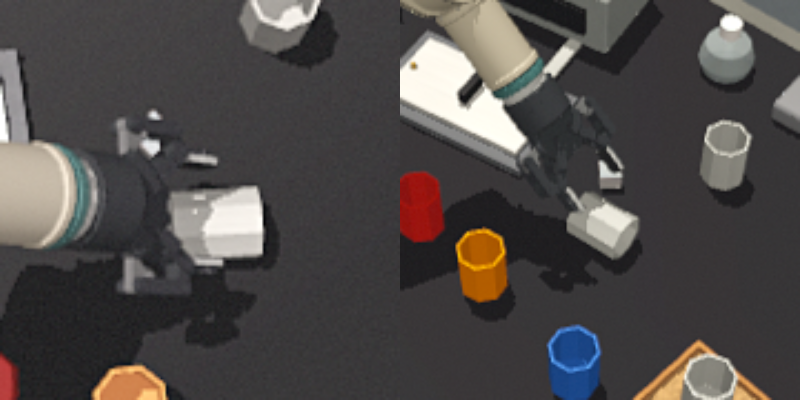

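Crops: the fingers are above the lying cup's closed end ((215,222) left crop; right crop (603,225)), with the box just outside the finger line. Lowering gently.

Call:
send_rows(series=[[75,[-0.01,0.05,-0.4],[0,0.09,0.05]],[75,[0,0,-0.4],[0,0,0]],[75,[0,0,-0.25],[0,0,0]],[75,[0,0,-0.12],[0,0,0]],[75,[0,0,0],[0,0,0]],[75,[0,0,0],[0,0,0]]])

```text
clock: 42.75
eef_pos: [510.5, -14.2, 29.9]
tool_rot: [-3.14, 0.786, 1.642]
force: [-0.3, 0.5, 0.2]
width: 75.2
gripper_force: 0.0
```

Call:
send_rows(series=[[54,[0,0,0],[0,0,0]],[54,[0,0,0],[0,0,0]],[54,[0,0,0],[0,0,0]],[54,[0,0,0],[0,0,0]],[54,[0,0,0.2],[0,0,0]],[54,[0,0,0.6],[0,0,0]],[54,[0,0,0.8],[0,0,0]],[54,[0,0,0.6],[0,0,0]]])

```text
clock: 43.75
eef_pos: [509.9, -14.1, 162.9]
tool_rot: [-3.139, 0.785, 1.642]
force: [-0.5, 0.4, -2.9]
width: 57.4
gripper_force: 65.0
```

Call:
send_rows(series=[[54,[0,0,0.4],[0,0,0]],[54,[0,0,0],[0,0,0]],[54,[0,0,0],[0,0,0]]])

```text
clock: 44.12
eef_pos: [509.6, -13.6, 183.9]
tool_rot: [-3.136, 0.786, 1.645]
force: [0.5, -0.8, -3.6]
width: 57.1
gripper_force: 65.2
```

```bash
python3 -c "
from mv import *
to((558.4,325.6,180),305,45,0)
to((558.4,325.6,180),125,45,1)"
```

```text
now [509.6 -13.6 183.9] shift [ 0.814  5.654 -0.065] turn [ 0.018 -0.042  6.191] q [-1.09  1.05  1.12  1.97 -0.19  0.69  0.01] F [ 0.5 -0.8 -3.6] w 57.1 t 44.125
now [509.6 -13.6 183.9] shift [ 0.814  5.654 -0.065] turn [17.147  6.042  4.816] q [-1.09  1.05  1.12  1.97 -0.19  0.69  0.01] F [ 0.5 -0.8 -3.6] w 57.1 t 44.125
```

Call:
send_rows(series=[[54,[0.1,0.5,0],[0,0,0.774]],[54,[0.1,0.72,0],[0,0,0.774]],[54,[0.1,0.74,0],[0,0,0.774]],[54,[0.1,0.74,0],[0,0,0.774]],[54,[0.1,0.74,0],[0,0,0.774]],[54,[0.1,0.74,0],[0,0,0.774]],[54,[0.1,0.74,0],[0,0,0.774]],[54,[0.11,0.73,0],[0,0,0.774]]])

```text
clock: 45.12
eef_pos: [557.9, 326.4, 182.6]
tool_rot: [-3.134, 0.786, 2.19]
force: [1.0, -0.4, -3.6]
width: 56.8
gripper_force: 65.2
```

Call:
send_rows(series=[[54,[0,0,0],[0.983,0.689,0]],[54,[0,0,0],[0.983,0.689,0]],[54,[0,0,0],[0.983,0.689,0]],[54,[0,0,0],[0.983,0.689,0]],[54,[0,0,0],[0.983,0.689,0]],[54,[0,0,0],[0.983,0.689,0]],[54,[0,0,0],[0.983,0.689,0]],[54,[0,0,0],[0.983,0.689,0]]])

```text
clock: 46.12
eef_pos: [557.9, 324.2, 183.3]
tool_rot: [-3.136, -0.055, 2.183]
force: [0.1, -0.5, -4.0]
width: 57.3
gripper_force: 65.1
```

Call:
send_rows(series=[[54,[0,0,0],[0.983,0.689,0]],[54,[0,0,0],[0.983,0.689,0]],[54,[0,0,0],[0.983,0.689,0]],[54,[0,0,0],[0.983,0.689,0]],[54,[0,0,0],[0.983,0.689,0]],[54,[0,0,0],[0.983,0.689,0]],[54,[0,0,0],[0.983,0.689,0]],[54,[0,0,0],[0,0,0]]])

```text
clock: 47.12
eef_pos: [559.2, 321.2, 180.8]
tool_rot: [-3.131, -0.783, 2.173]
force: [-0.1, -1.2, -2.8]
width: 57.0
gripper_force: 65.2
```

Call:
send_rows(series=[[54,[0,0,0],[0,0,0]],[54,[0,0,0],[0,0,0]],[54,[0,0,0],[0,0,0]]])

```text
clock: 47.5
eef_pos: [558.4, 326.0, 186.0]
tool_rot: [3.141, -0.784, 2.186]
force: [0.6, -0.4, -3.5]
width: 57.4
gripper_force: 65.2
```

```bash
python3 - <<'E'
from meas import *
from mv import to
to((558.4,325.6,80),125,45,1)
D=[grab(n) for n in("top","side")]
a=D[0]["img"][110:250,140:280]; b=D[1]["img"][80:260,160:340]
cv2.imwrite("pics/c9.png",np.hstack([cv2.resize(a,(400,400)),cv2.resize(b,(400,400))])[...,::-1])
# underside plane of held cup
for d in D:
    W=cloud(d); m=(np.linalg.norm(W[...,:2]-[558,326],axis=-1)<36)&(abs(W[...,2]-205)<25)&(d["img"].min(-1)>90)
    P=W[m]
    if len(P)>30:
        P=P[P[:,2]>np.percentile(P[:,2],50)-4]; A=np.c_[P[:,:2]-P[:,:2].mean(0),np.ones(len(P))]; k=np.linalg.lstsq(A,P[:,2],rcond=None)[0]; print(len(P),P.mean(0).round(1),k.round(3))
E
```

```text
now [558.4 326.  186. ] shift [-1.000e-03 -6.000e-03 -1.766e+00] turn [ 0.006  0.013 -0.048] q [-0.33  0.9   0.19  1.46 -0.88  1.34  0.89] F [ 0.6 -0.4 -3.5] w 57.4 t 47.5
363 [568.  331.6 207.3] [7.00000e-03 7.00000e-03 2.07341e+02]
187 [555.5 327.7 203.6] [ 2.60000e-02 -4.80000e-02  2.03598e+02]
```

View pics/c9.png

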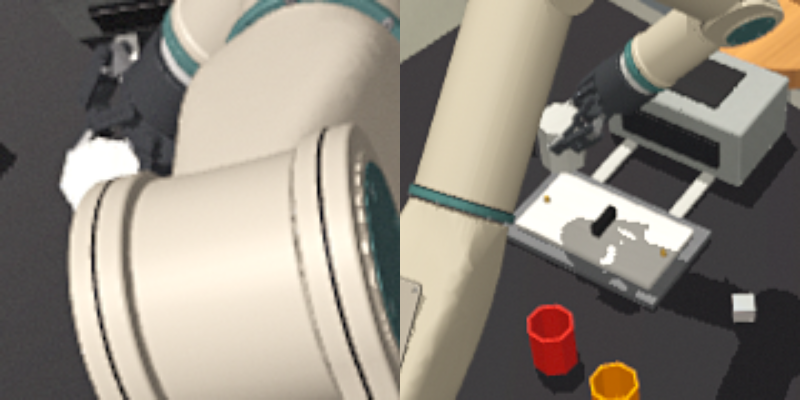

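Crops: the cup is held inverted, underside up at (100,172) left crop, over the pallet's far half. The measured underside is level at z≈207. Lowering 107 mm.

Call:
send_rows(series=[[54,[0,0,-0.4],[0,0,0]],[54,[0,0,-0.5],[0,0,0]],[54,[0,0,-0.5],[0,0,0]],[54,[0,0,-0.3],[0,0,0]],[54,[0,0,-0.05],[0,0,0]],[54,[0,0,0],[0,0,0]],[54,[0,0,0],[0,0,0]],[54,[0,0,0],[0,0,0]]])

```text
clock: 48.6
eef_pos: [559.2, 325.1, 81.2]
tool_rot: [3.14, -0.785, 2.185]
force: [-0.1, -0.1, -3.7]
width: 57.5
gripper_force: 65.2
```

Call:
send_rows(series=[[54,[0,0,-0.03],[0,0,0]],[54,[0,0,0],[0,0,0]],[54,[0,0,0],[0,0,0]]])

```text
clock: 48.98
eef_pos: [558.8, 325.0, 78.5]
tool_rot: [-3.141, -0.785, 2.184]
force: [-0.3, -0.1, -3.2]
width: 57.2
gripper_force: 65.2
```

Call:
send_rows(series=[[54,[0,0,-0.02],[0,0,0]],[54,[0,0,0],[0,0,0]],[54,[0,0,0],[0,0,0]]])

```text
clock: 49.35
eef_pos: [558.9, 325.0, 78.1]
tool_rot: [3.142, -0.786, 2.184]
force: [0.1, -2.4, 4.2]
width: 57.1
gripper_force: 65.9
```

Call:
send_rows(series=[[54,[0,0,-0.02],[0,0,0]],[54,[0,0,0],[0,0,0]],[54,[0,0,0],[0,0,0]]])

```text
clock: 49.72
eef_pos: [558.9, 325.0, 78.1]
tool_rot: [3.141, -0.787, 2.185]
force: [0.3, -4.1, 10.4]
width: 57.3
gripper_force: 66.7
```

Call:
send_rows(series=[[60,[0,0,0.01],[0,0,0]],[70,[0,0,0],[0,0,0]],[85,[0,0,0],[0,0,0]],[85,[0,0,0],[0,0,0]],[85,[0.12,-0.17,0.21],[0,0,0]],[85,[0.2,-0.29,0.35],[0,0,0]],[85,[0.2,-0.29,0.35],[0,0,0]],[85,[0.2,-0.29,0.5],[0,0,0]]])

```text
clock: 50.72
eef_pos: [602.7, 260.8, 162.3]
tool_rot: [-3.14, -0.784, 2.182]
force: [-0.0, -0.2, -0.6]
width: 85.3
gripper_force: 0.0
```

```bash
python3 - <<'E'
from meas import *
from mv import to
to((704.5,-85.5,200),293.5,0,0)
to((704.5,-85.5,200),248.5,0,0)
D=[grab(n) for n in("top","side")]
for d in D:
    W=cloud(d); m=(np.linalg.norm(W[...,:2]-[559,325],axis=-1)<50)&(abs(W[...,2]-99)<6)
    P=W[m]
    if len(P)>30:
        q=cv2.minAreaRect(P[:,:2].astype(np.float32)); A=np.c_[P[:,:2]-P[:,:2].mean(0),np.ones(len(P))]; k=np.linalg.lstsq(A,P[:,2],rcond=None)[0]; print(len(P),P.mean(0).round(1),k.round(3),q)
    print(cups(d,[(705,-85)]))
a=D[0]["img"][110:250,140:280]; b=D[1]["img"][80:260,160:340]
cv2.imwrite("pics/c10.png",np.hstack([cv2.resize(a,(400,400)),cv2.resize(b,(400,400))])[...,::-1])
E
```

```text
now [602.7 260.8 162.3] shift [ 1.696 -5.772  0.629] turn [-7.844 -4.417 -2.192] q [-0.24  0.97  0.21  1.35 -0.84  1.42  0.93] F [-0.  -0.2 -0.6] w 85.3 t 50.725
now [602.7 260.8 162.3] shift [ 1.696 -5.772  0.629] turn [ -9.279  -1.12  -10.707] q [-0.24  0.97  0.21  1.35 -0.84  1.42  0.93] F [-0.  -0.2 -0.6] w 85.3 t 50.725
496 [558.5 324.9  99.3] [7.0000e-03 9.0000e-03 9.9302e+01] ((558.9969482421875, 325.6340637207031), (58.89169692993164, 58.17533874511719), 82.08158111572266)
[(array([706.6, -84.2]), np.float64(23.4), np.float64(74.7), 128, np.float64(0.08))]
109 [558.5 314.5  96.4] [ 1.0000e-03 -2.8000e-02  9.6415e+01] ((561.2306518554688, 313.68670654296875), (64.59630584716797, 36.86914825439453), 27.895055770874023)
[(array([702.4, -87.1]), np.float64(23.5), np.float64(72.6), 59, np.float64(1.03))]
```

View pics/c10.png

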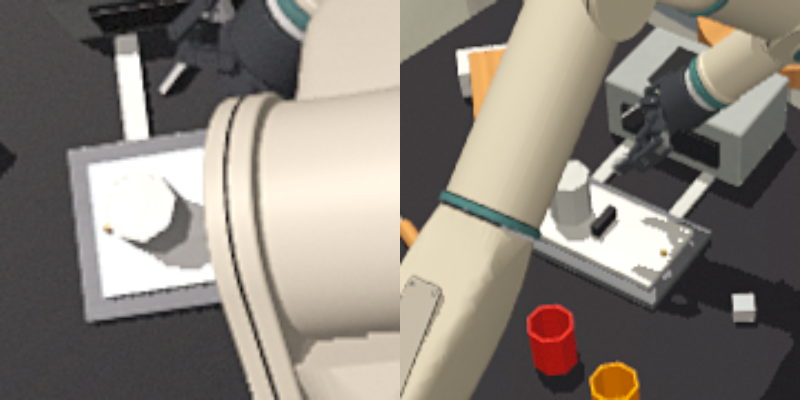

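Crops: cup2 stands mouth-down on the pallet at (142,207) in the left crop, level, with centre (559,325.5). Next cup1: tool-down grasp.

Call:
send_rows(series=[[85,[0,-0.3,0.5],[0,0,0]],[85,[0.15,-0.55,0.4],[-0.87,-0.49,-0.244]],[85,[0.17,-0.7,0],[-0.87,-0.49,-0.244]],[85,[0.17,-0.7,0],[-0.87,-0.49,-0.244]],[85,[0.17,-0.7,0],[-0.87,-0.49,-0.244]],[85,[0.17,-0.7,0],[-0.87,-0.49,-0.244]],[85,[0.17,-0.7,0],[-0.87,-0.49,-0.244]],[85,[0.17,-0.7,0],[-0.87,-0.49,-0.244]]])

```text
clock: 51.82
eef_pos: [672.3, -41.8, 215.5]
tool_rot: [-3.128, -0.173, 2.023]
force: [0.2, 1.0, 0.0]
width: 85.0
gripper_force: 0.0
```

Call:
send_rows(series=[[85,[0.17,-0.5,0],[-0.87,-0.49,-0.244]],[85,[0.2,-0.2,0],[-0.87,-0.49,-0.244]],[85,[0.1,0,-0.2],[0,0,0]],[85,[0,0,0],[0,0,0]],[85,[0,0,0],[0,0,0]],[85,[0,0,0],[0,0,0]]])

```text
clock: 52.58
eef_pos: [700.3, -82.8, 203.4]
tool_rot: [3.142, -0.003, 1.982]
force: [-0.1, -0.4, 0.2]
width: 85.1
gripper_force: 0.0
```

```bash
python3 - <<'E'
from meas import *
from mv import to
to((704.5,-85.5,61),293.5,0,0)
for n in("top","side"): print(cups(grab(n),[(705,-85)]))
E
```

```text
now [700.3 -82.8 203.4] shift [ 0.069 -0.046 -2.373] turn [-0.027 -0.011 -0.007] q [-0.22  0.83  0.59  1.4  -0.49  1.07  0.87] F [-0.1 -0.4  0.2] w 85.1 t 52.575
[None]
[(array([702.9, -86.2]), np.float64(7.2), np.float64(73.0), 59, np.float64(0.58))]
```

Call:
send_rows(series=[[85,[0.07,-0.046,-0.5],[0,0,0]],[85,[0,0,-0.6],[0,0,0]],[85,[0,0,-0.6],[0,0,0]],[85,[0,0,-0.45],[0,0,0]],[85,[0,0,-0.2],[0,0,0]],[85,[0,0,0],[0,0,0]],[85,[0,0,0],[0,0,0]],[54,[0,0,0],[0,0,0]]])

```text
clock: 53.68
eef_pos: [705.5, -85.4, 63.8]
tool_rot: [3.139, -0.001, 1.982]
force: [-0.4, 0.6, -0.5]
width: 69.4
gripper_force: 0.0
```

Call:
send_rows(series=[[54,[0,0,0],[0,0,0]],[54,[0,0,0],[0,0,0]],[54,[0,0,0],[0,0,0]],[54,[0,0,0.2],[0,0,0]],[54,[0,0,0.4],[0,0,0]],[54,[0,0,0.2],[0,0,0]],[54,[0,0,0],[0,0,0]],[54,[0,0,0],[0,0,0]]])

```text
clock: 54.68
eef_pos: [703.9, -84.9, 109.4]
tool_rot: [-3.14, -0.003, 1.982]
force: [0.3, -0.4, -2.5]
width: 57.4
gripper_force: 65.1
```

```bash
python3 -c "
from mv import *
to((530,-90,110),274,0,0)"
```

```text
now [703.9 -84.9 109.4] shift [-2.899 -0.086  0.011] turn [-0.034 -0.023 -3.911] q [-0.19  0.93  0.53  1.45 -0.54  0.91  0.91] F [ 0.3 -0.4 -2.5] w 57.4 t 54.675
```

Call:
send_rows(series=[[54,[-0.4,0,0],[0,0,-0.65]],[54,[-0.4,0,0],[0,0,-0.65]],[54,[-0.4,0,0],[0,0,-0.65]],[54,[-0.4,0,0],[0,0,-0.65]],[54,[-0.4,0,0],[0,0,-0.65]],[54,[-0.4,-0.03,0],[0,0,-0.65]],[54,[0,0,0],[0,0,0]],[54,[0,0,0],[0,0,0]]])

```text
clock: 55.68
eef_pos: [561.4, -86.8, 110.1]
tool_rot: [3.141, -0.002, 1.642]
force: [0.7, -0.0, -4.0]
width: 56.9
gripper_force: 65.6
```

Call:
send_rows(series=[[54,[0,0,-0.4],[0,0,0]],[54,[0,0,-0.3],[0,0,0]],[54,[0,0,0],[0,0,0]],[54,[0,0,0],[0,0,0]],[54,[0,0,0],[0,0,0]]])

```text
clock: 56.3
eef_pos: [561.3, -87.3, 69.0]
tool_rot: [3.14, -0.002, 1.642]
force: [0.2, 0.6, -4.2]
width: 56.9
gripper_force: 65.3
```

Call:
send_rows(series=[[54,[0,0,-0.08],[0,0,0]],[54,[0,0,0],[0,0,0]],[54,[0,0,0],[0,0,0]]])

```text
clock: 56.68
eef_pos: [561.1, -87.1, 63.7]
tool_rot: [3.141, -0.002, 1.642]
force: [0.9, 1.1, -2.2]
width: 57.1
gripper_force: 65.6
```

Call:
send_rows(series=[[54,[0,0,-0.025],[0,0,0]],[54,[0,0,0],[0,0,0]],[54,[0,0,0],[0,0,0]]])

```text
clock: 57.05
eef_pos: [561.1, -87.1, 63.7]
tool_rot: [3.14, -0.003, 1.642]
force: [-1.1, 1.2, 12.0]
width: 57.0
gripper_force: 67.2
```

Call:
send_rows(series=[[66,[0,0,0],[0,0,0]],[85,[0,0,0],[0,0,0]],[85,[0,0,0],[0,0,0]],[85,[0,0,0.4],[0,0,0]],[85,[0,0,0.7],[0,0,0]],[85,[0,0,0.7],[-1,-0.07,0]],[85,[0,0,0],[-1,-0.07,0]],[85,[0,0,0],[-1,-0.07,0]]])

```text
clock: 58.05
eef_pos: [561.0, -86.8, 170.8]
tool_rot: [3.14, 0.262, 1.641]
force: [-0.5, -0.2, -1.4]
width: 85.1
gripper_force: 0.0
```

Call:
send_rows(series=[[85,[0,0,0],[-1,-0.07,0]],[85,[0,0,0],[-1,-0.07,0]],[85,[0,0,0],[-1,-0.07,0]],[85,[0,0,0],[-1,-0.07,0]],[85,[0,0,0],[-1,-0.07,0]],[85,[0,0,0],[-1,-0.07,0]],[85,[0,0,0],[0,0,0]],[85,[0,0,0],[0,0,0]]])

```text
clock: 59.05
eef_pos: [560.6, -87.5, 170.4]
tool_rot: [-3.141, 0.784, 1.641]
force: [-0.2, 0.5, 0.5]
width: 85.0
gripper_force: 0.0
```

```bash
python3 - <<'E'
from meas import *
from mv import to
to((561,-87.2,48),274,45,0)
for n in("top","side"): print(cups(grab(n),[(560,-87)]))
E
```

```text
now [560.6 -87.5 170.4] shift [ 0.007  0.005 -2.04 ] turn [-0.012 -0.003 -0.001] q [-0.93  1.13  1.16  1.91 -0.34  0.62  0.24] F [-0.2  0.5  0.5] w 85.0 t 59.05
[(array([562.1, -86.8]), np.float64(4.8), np.float64(75.1), 59, np.float64(0.0))]
[(array([559.1, -88.1]), np.float64(5.6), np.float64(72.6), 69, np.float64(0.64))]
```

Cup1 stands as expected. Same sequence as before.

Call:
send_rows(series=[[85,[0,0,-0.5],[0,0,0]],[85,[0,0,-0.5],[0,0,0]],[85,[0,0,-0.5],[0,0,0]],[85,[0,0,-0.35],[0,0,0]],[85,[0,0,-0.18],[0,0,0]],[85,[0,0,0],[0,0,0]],[85,[0,0,0],[0,0,0]],[54,[0,0,0],[0,0,0]]])

```text
clock: 60.15
eef_pos: [561.1, -87.0, 49.1]
tool_rot: [3.141, 0.785, 1.641]
force: [0.9, -0.7, -0.2]
width: 69.2
gripper_force: 0.0
```

Call:
send_rows(series=[[54,[0,0,0],[0,0,0]],[54,[0,0,0],[0,0,0]],[54,[0,0,0],[0,0,0]],[54,[0,0,0.2],[0,0,0]],[54,[0,0,0.4],[0,0,0]],[54,[0,0,0.4],[0,0,0]],[54,[0,0,0],[0,0,0]],[54,[0,0,0],[0,0,0]]])

```text
clock: 61.15
eef_pos: [560.4, -86.5, 107.9]
tool_rot: [-3.141, 0.784, 1.642]
force: [0.1, 0.2, -3.6]
width: 57.6
gripper_force: 64.8
```

Call:
send_rows(series=[[54,[-0.1,0.1,0.1],[0.996,0.07,0]],[54,[-0.1,0.1,0.1],[0.996,0.07,0]],[54,[-0.1,0.1,0.1],[0.996,0.07,0]],[54,[-0.1,0.1,0.1],[0.996,0.07,0]],[54,[-0.1,0.1,0.1],[0.996,0.07,0]],[54,[-0.1,0.1,0],[0.996,0.07,0]],[54,[-0.1,0.1,0],[0.996,0.07,0]],[54,[-0.1,0.08,0],[0.996,0.07,0]]])

```text
clock: 62.15
eef_pos: [511.6, -40.2, 137.8]
tool_rot: [-3.14, 0.086, 1.642]
force: [0.3, -0.3, -4.4]
width: 57.3
gripper_force: 64.7
```

Call:
send_rows(series=[[54,[0,0,0],[0.996,0.07,0]],[54,[0,0,0],[0.996,0.07,0]],[54,[0,0,0],[0.996,0.07,0]],[54,[0,0,0],[0.996,0.07,0]],[54,[0,0,0],[0.996,0.07,0]],[54,[0,0,0],[0.996,0.07,0]],[54,[0,0,0],[0.996,0.07,0]],[54,[0,0,0],[0.996,0.07,0]]])

```text
clock: 63.15
eef_pos: [512.0, -41.5, 137.0]
tool_rot: [-3.14, -0.609, 1.64]
force: [-0.0, -0.3, -4.5]
width: 57.1
gripper_force: 64.8
```

Call:
send_rows(series=[[54,[0,0,0],[0.996,0.07,0]],[54,[0,0,0],[0.996,0.07,0]],[54,[0,0,0],[0,0,0]],[54,[0,0,0],[0,0,0]],[54,[0,0,0],[0,0,0]]])

```text
clock: 63.78
eef_pos: [512.7, -39.5, 138.5]
tool_rot: [3.14, -0.782, 1.644]
force: [0.1, 0.2, -3.7]
width: 57.2
gripper_force: 64.9
```

```bash
python3 -c "
from mv import *
to((510,-40,32),94,45,1)"
```

```text
now [512.7 -39.5 138.5] shift [-0.044 -0.009 -1.775] turn [ 0.037  0.012 -0.027] q [ 0.32  0.85  0.18  1.82 -0.87  1.17  1.18] F [ 0.1  0.2 -3.7] w 57.2 t 63.775
```

Contact was at z≈28.5 last time; from 138.5 that is about −1.83 in units.

Call:
send_rows(series=[[54,[0,0,-0.5],[0,0,0]],[54,[0,0,-0.5],[0,0,0]],[54,[0,0,-0.4],[0,0,0]],[54,[0,0,-0.34],[0,0,0]],[54,[0,0,-0.05],[0,0,0]],[54,[0,0,0],[0,0,0]],[54,[0,0,0],[0,0,0]],[54,[0,0,0],[0,0,0]]])

```text
clock: 64.78
eef_pos: [513.0, -40.3, 31.5]
tool_rot: [3.139, -0.783, 1.643]
force: [0.4, 0.0, -3.9]
width: 57.1
gripper_force: 64.8
```

Call:
send_rows(series=[[54,[0,0,-0.025],[0,0,0]],[54,[0,0,0],[0,0,0]],[54,[0,0,0],[0,0,0]]])

```text
clock: 65.15
eef_pos: [512.6, -40.2, 29.3]
tool_rot: [3.141, -0.783, 1.642]
force: [0.2, -0.0, -3.5]
width: 57.2
gripper_force: 64.8
```

Call:
send_rows(series=[[54,[0,0,-0.02],[0,0,0]],[54,[0,0,0],[0,0,0]],[54,[0,0,0],[0,0,0]]])

```text
clock: 65.53
eef_pos: [512.7, -40.2, 29.1]
tool_rot: [3.14, -0.785, 1.642]
force: [-0.9, -4.7, 5.6]
width: 56.7
gripper_force: 65.5
```

Call:
send_rows(series=[[54,[0,0,-0.01],[0,0,0]],[54,[0,0,0],[0,0,0]],[54,[0,0,0],[0,0,0]]])

```text
clock: 65.9
eef_pos: [512.6, -40.2, 29.1]
tool_rot: [3.14, -0.785, 1.643]
force: [-1.0, -3.3, 8.2]
width: 56.9
gripper_force: 66.3
```

Call:
send_rows(series=[[66,[0,0,0],[0,0,0]],[80,[0,0,0],[0,0,0]],[85,[0,0,0],[0,0,0]],[85,[0,0,0],[0,0,0]],[85,[0,-0.3,0.3],[0,0,0]],[85,[0.03,-0.5,0.5],[0,0,0]],[85,[0.03,-0.5,0.5],[0,0,0]],[85,[0,-0.3,0.5],[0,0,0]]])

```text
clock: 66.9
eef_pos: [516.1, -138.0, 136.2]
tool_rot: [3.141, -0.782, 1.64]
force: [0.6, 0.5, -0.0]
width: 85.1
gripper_force: 0.0
```

Call:
send_rows(series=[[85,[0,0,0.4],[-1,-0.07,0]],[85,[0,0,0.3],[-1,-0.07,0]],[85,[0,0,0],[-1,-0.07,0]],[85,[0,0,0],[-1,-0.07,0]],[85,[0,0,0],[-1,-0.07,0]],[85,[0,0,0],[-1,-0.07,0]],[85,[0,0,0],[-1,-0.07,0]],[85,[0,0,0],[-1,-0.07,0]]])

```text
clock: 67.9
eef_pos: [516.1, -136.0, 177.7]
tool_rot: [3.142, -0.081, 1.642]
force: [-0.2, 0.3, -0.6]
width: 85.4
gripper_force: 0.0
```

```bash
python3 - <<'E'
from lying import *; from mv import to
lying((512,-45)); to((511,-14,100),274,45,0)
E
```

```text
top lying top flat: centre [512.2 -29.3] size [47.4 75.2] ang 3.0 z 57.4 506
upright [None]
side lying top flat: centre [507.9 -30.4] size [41. 76.] ang 3.7 z 54.6 252
upright [None]
now [ 516.2 -132.9  177.5] shift [-0.087  1.982 -1.291] turn [-9.946 -0.734 -0.058] q [-0.08  0.63  0.51  1.9  -0.53  0.79  0.83] F [ 0.1  0.9 -0.2] w 84.9 t 68.0
```

Call:
send_rows(series=[[85,[-0.01,0.25,0],[-1,-0.07,0]],[85,[-0.01,0.25,0],[-1,-0.07,0]],[85,[-0.01,0.25,0],[-1,-0.07,0]],[85,[-0.01,0.25,0],[-1,-0.07,0]],[85,[-0.01,0.25,0],[-1,-0.07,0]],[85,[-0.01,0.25,0],[-1,-0.07,0]],[85,[-0.01,0.25,0],[-1,-0.07,0]],[85,[-0.01,0.24,0],[-1,-0.07,0]]])

```text
clock: 69.0
eef_pos: [511.5, -16.6, 177.3]
tool_rot: [-3.14, 0.618, 1.641]
force: [0.4, 0.8, -0.0]
width: 85.1
gripper_force: 0.0
```

Call:
send_rows(series=[[85,[0,0,0],[-1,-0.07,0]],[85,[0,0,-0.3],[-0.95,-0.07,0]],[75,[0,0,-0.6],[0,0,0]],[75,[0,0,-0.4],[0,0,0]],[75,[0,0,0],[0,0,0]],[75,[0,0,0],[0,0,0]],[75,[0,0,0],[0,0,0]]])

```text
clock: 69.88
eef_pos: [512.0, -17.0, 100.7]
tool_rot: [3.14, 0.786, 1.639]
force: [-1.2, 1.0, -0.5]
width: 74.8
gripper_force: 0.0
```

```bash
python3 -c "
from mv import *
to((511,-14,30),274,45,0)"
```

```text
now [512.  -17.  100.7] shift [-0.016  0.049 -1.178] turn [0.008 0.016 0.002] q [-1.04  1.17  1.02  1.99 -0.29  0.56 -0.01] F [-1.2  1.  -0.5] w 74.8 t 69.875
```

Call:
send_rows(series=[[75,[-0.01,0.05,-0.4],[0,0,0]],[75,[0,0,-0.4],[0,0,0]],[75,[0,0,-0.25],[0,0,0]],[75,[0,0,-0.12],[0,0,0]],[75,[0,0,0],[0,0,0]],[75,[0,0,0],[0,0,0]]])

```text
clock: 70.62
eef_pos: [511.1, -14.0, 29.9]
tool_rot: [3.141, 0.787, 1.641]
force: [0.3, -0.0, 0.1]
width: 74.9
gripper_force: 0.0
```

Call:
send_rows(series=[[54,[0,0,0],[0,0,0]],[54,[0,0,0],[0,0,0]],[54,[0,0,0],[0,0,0]],[54,[0,0,0],[0,0,0]],[54,[0,0,0.2],[0,0,0]],[54,[0,0,0.6],[0,0,0]],[54,[0,0,0.8],[0,0,0]],[54,[0,0,0.6],[0,0,0]]])

```text
clock: 71.62
eef_pos: [510.6, -13.8, 162.9]
tool_rot: [3.141, 0.786, 1.64]
force: [0.3, -0.3, -3.6]
width: 57.1
gripper_force: 65.0
```

Call:
send_rows(series=[[54,[0,0,0.4],[0,0,0]],[54,[0,0,0],[0,0,0]],[54,[0,0,0],[0,0,0]]])

```text
clock: 72.0
eef_pos: [510.2, -13.4, 183.9]
tool_rot: [-3.138, 0.786, 1.644]
force: [-0.7, 0.4, -3.4]
width: 56.9
gripper_force: 65.2
```

```bash
python3 -c "
from mv import *
to((579,211,184),305,45,0)
D=R.from_euler('z',0)
for p4 in (295,305):
    w=path([((579,211,180),p4,45,0),((579,211,180),p4+180,45,1),((579,211,77),p4+180,45,1)],sensors.read_state()['qpos']) if 0 else None
"
```

```text
now [510.2 -13.4 183.9] shift [1.147e+00 3.739e+00 2.000e-03] turn [ 0.021 -0.023  6.193] q [-1.09  1.06  1.13  1.97 -0.21  0.69  0.03] F [-0.7  0.4 -3.4] w 56.9 t 72.0
```

Call:
send_rows(series=[[54,[0.143,0.467,0],[0,0,0.774]],[54,[0.143,0.467,0],[0,0,0.774]],[54,[0.143,0.467,0],[0,0,0.774]],[54,[0.143,0.467,0],[0,0,0.774]],[54,[0.143,0.467,0],[0,0,0.774]],[54,[0.143,0.467,0],[0,0,0.774]],[54,[0.143,0.467,0],[0,0,0.774]],[54,[0.143,0.467,0],[0,0,0.774]]])

```text
clock: 73.0
eef_pos: [580.0, 212.2, 185.3]
tool_rot: [-3.141, 0.787, 2.186]
force: [0.9, 0.2, -3.2]
width: 57.2
gripper_force: 65.0
```

Call:
send_rows(series=[[54,[0,0,0],[0.983,0.689,0]],[54,[0,0,0],[0.983,0.689,0]],[54,[0,0,0],[0.983,0.689,0]],[54,[0,0,0],[0.983,0.689,0]],[54,[0,0,0],[0.983,0.689,0]],[54,[0,0,0],[0.983,0.689,0]],[54,[0,0,0],[0.983,0.689,0]],[54,[0,0,0],[0.983,0.689,0]]])

```text
clock: 74.0
eef_pos: [580.1, 209.4, 185.8]
tool_rot: [-3.141, -0.052, 2.183]
force: [0.1, -0.8, -5.4]
width: 57.5
gripper_force: 64.9
```

Call:
send_rows(series=[[54,[0,0,0],[0.983,0.689,0]],[54,[0,0,0],[0.983,0.689,0]],[54,[0,0,0],[0.983,0.689,0]],[54,[0,0,0],[0.983,0.689,0]],[54,[0,0,0],[0.983,0.689,0]],[54,[0,0,0],[0.983,0.689,0]],[54,[0,0,0],[0.983,0.689,0]],[54,[0,0,0],[0,0,0]]])

```text
clock: 75.0
eef_pos: [580.4, 206.4, 182.3]
tool_rot: [-3.135, -0.78, 2.175]
force: [-0.2, 0.2, -3.8]
width: 57.1
gripper_force: 65.1
```

Call:
send_rows(series=[[54,[0,0,0],[0,0,0]],[54,[0,0,0],[0,0,0]],[54,[0,0,0],[0,0,0]]])

```text
clock: 75.38
eef_pos: [579.3, 211.2, 186.0]
tool_rot: [3.141, -0.783, 2.185]
force: [0.6, 0.4, -3.2]
width: 57.2
gripper_force: 65.1
```

```bash
python3 - <<'E'
from meas import *
from mv import to
to((579,211,80),125,45,1)
for n in("top","side"):
    d=grab(n); W=cloud(d); m=(np.linalg.norm(W[...,:2]-[579,211],axis=-1)<36)&(abs(W[...,2]-205)<25)&(d["img"].min(-1)>90)
    P=W[m]
    if len(P)>30:
        P=P[P[:,2]>np.percentile(P[:,2],50)-4]; A=np.c_[P[:,:2]-P[:,:2].mean(0),np.ones(len(P))]; print(len(P),P.mean(0).round(1),np.linalg.lstsq(A,P[:,2],rcond=None)[0].round(3))
    save(d,"pre_"+n)
b=cv2.imread("pics/pre_side.png")[80:260,160:340]; cv2.imwrite("pics/c11.png",cv2.resize(b,(500,500)))
E
```

```text
now [579.3 211.2 186. ] shift [-0.005 -0.004 -1.767] turn [ 0.019  0.02  -0.03 ] q [-0.15  0.9   0.16  1.44 -0.76  1.41  0.96] F [ 0.6  0.4 -3.2] w 57.2 t 75.375
623 [579.2 211.6 208. ] [8.00000e-03 3.00000e-03 2.07977e+02]
217 [575.2 212.9 204.7] [ 0.00000e+00 -5.80000e-02  2.04683e+02]
```

View pics/c11.png

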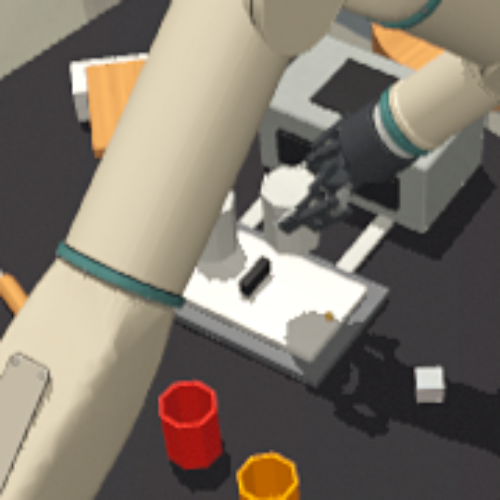

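The cup is inverted and level above the near half of the plate ((290,200) in the crop), with cup2 still standing behind it. Lowering.

Call:
send_rows(series=[[54,[0,0,-0.4],[0,0,0]],[54,[0,0,-0.5],[0,0,0]],[54,[0,0,-0.5],[0,0,0]],[54,[0,0,-0.3],[0,0,0]],[54,[0,0,-0.05],[0,0,0]],[54,[0,0,0],[0,0,0]],[54,[0,0,0],[0,0,0]],[54,[0,0,0],[0,0,0]]])

```text
clock: 76.47
eef_pos: [580.0, 210.4, 81.2]
tool_rot: [3.14, -0.784, 2.184]
force: [-0.9, -0.8, -2.3]
width: 57.2
gripper_force: 65.1
```

Call:
send_rows(series=[[54,[0,0,-0.03],[0,0,0]],[54,[0,0,0],[0,0,0]],[54,[0,0,0],[0,0,0]]])

```text
clock: 76.85
eef_pos: [579.5, 210.4, 78.5]
tool_rot: [-3.141, -0.784, 2.182]
force: [0.8, -0.8, -3.8]
width: 57.2
gripper_force: 65.1
```

Call:
send_rows(series=[[54,[0,0,-0.015],[0,0,0]],[54,[0,0,0],[0,0,0]],[54,[0,0,0],[0,0,0]]])

```text
clock: 77.22
eef_pos: [579.4, 210.4, 77.6]
tool_rot: [-3.141, -0.784, 2.182]
force: [-0.3, -0.6, -4.1]
width: 57.4
gripper_force: 65.1
```

Call:
send_rows(series=[[54,[0,0,-0.015],[0,0,0]],[54,[0,0,0],[0,0,0]],[54,[0,0,0],[0,0,0]]])

```text
clock: 77.6
eef_pos: [579.5, 210.4, 77.4]
tool_rot: [-3.141, -0.785, 2.183]
force: [-0.1, -2.8, 4.3]
width: 57.2
gripper_force: 65.7
```

Call:
send_rows(series=[[54,[0,0,-0.01],[0,0,0]],[54,[0,0,0],[0,0,0]],[54,[0,0,0],[0,0,0]]])

```text
clock: 77.97
eef_pos: [579.5, 210.4, 77.4]
tool_rot: [-3.142, -0.786, 2.183]
force: [-0.9, -3.1, 7.4]
width: 57.3
gripper_force: 66.2
```

Seated. Release, retreat and go clear toward (650,0).

Call:
send_rows(series=[[60,[0,0,0.005],[0,0,0]],[70,[0,0,0],[0,0,0]],[85,[0,0,0],[0,0,0]],[85,[0,0,0],[0,0,0]],[85,[0.12,-0.17,0.21],[0,0,0]],[85,[0.2,-0.29,0.35],[0,0,0]],[85,[0.2,-0.29,0.35],[0,0,0]],[85,[0.2,-0.29,0.5],[0,0,0]]])

```text
clock: 78.97
eef_pos: [623.3, 146.3, 162.0]
tool_rot: [-3.14, -0.784, 2.18]
force: [0.6, -1.1, -0.6]
width: 85.0
gripper_force: 0.0
```

Call:
send_rows(series=[[85,[0,-0.4,0.6],[0,0,0]],[85,[0,-0.6,0.6],[-0.8,-0.5,0]],[85,[0,-0.7,0.2],[-0.8,-0.5,0]],[85,[0,-0.8,0],[-0.8,-0.5,0]],[85,[0,-0.8,0],[-0.8,-0.5,0]],[85,[0,-0.8,0],[-0.8,-0.5,0]],[85,[0,-0.8,0],[-0.8,-0.5,0]],[85,[0,-0.4,0],[0,0,0]]])

```text
clock: 79.97
eef_pos: [622.4, -172.5, 247.0]
tool_rot: [-3.115, -0.289, 2.166]
force: [0.9, 0.1, 0.5]
width: 85.0
gripper_force: 0.0
```

Call:
send_rows(series=[[85,[0,0,0],[0,0,0]],[85,[0,0,0],[0,0,0]],[85,[0,0,0],[0,0,0]],[85,[0,0,0],[0,0,0]]])

```text
clock: 80.47
eef_pos: [622.9, -168.8, 244.8]
tool_rot: [-3.115, -0.292, 2.17]
force: [0.3, 0.0, 0.3]
width: 85.2
gripper_force: 0.0
```

```bash
python3 - <<'E'
from meas import *
for n in("top","side"):
    d=grab(n); W=cloud(d); save(d,"end_"+n)
    for c in((559,325.5),(579.5,210.5)):
        m=(np.linalg.norm(W[...,:2]-c,axis=-1)<50)&(abs(W[...,2]-98)<6); P=W[m]
        if len(P)>30:
            A=np.c_[P[:,:2]-P[:,:2].mean(0),np.ones(len(P))]; print(n,len(P),np.round(cv2.minAreaRect(P[:,:2].astype(np.float32))[:2],1).tolist(),np.linalg.lstsq(A,P[:,2],rcond=None)[0].round(3))
    print(cups(d,[(390,-390),(397,-287)]))
    m=(np.linalg.norm(W[...,:2]-[569,268],axis=-1)<140)&(abs(W[...,2]-23)<5)&(d["img"].min(-1)>110); P=W[m]
    A=np.c_[P[:,:2]-[569,268],np.ones(len(P))]; print("plate",np.linalg.lstsq(A,P[:,2],rcond=None)[0].round(4))
E
```

```text
top 403 [[576.0, 345.2], [47.5, 57.6]] [-1.0000e-03  1.8000e-02  9.9121e+01]
top 486 [[579.5, 210.5], [58.5, 57.2]] [-2.0000e-03  8.0000e-03  9.9135e+01]
[(array([ 391.3, -389.6]), np.float64(3.1), np.float64(75.8), 59, np.float64(0.17)), None]
plate [1.00000e-03 6.00000e-04 2.43141e+01]
side 216 [[576.6, 209.6], [61.9, 58.2]] [-8.0000e-03 -2.0000e-03  9.6387e+01]
[(array([ 388.4, -390.3]), np.float64(3.3999999999999986), np.float64(75.7), 130, np.float64(0.3)), (array([ 396.3, -288.2]), np.float64(22.2), np.float64(75.5), 127, np.float64(0.31))]
plate [-5.10000e-03  5.00000e-04  2.20485e+01]
```

View pics/end_top.png

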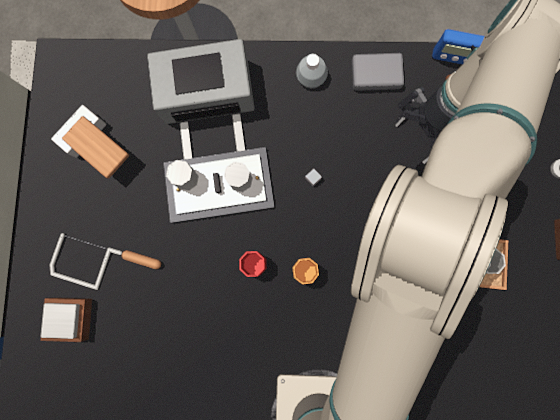

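The far cup has been knocked: it is at pixel (180,173), near the plate's far +x corner and close to the left pin. The near cup at (238,175) and both tray cups are in place. Measuring the far cup.

```bash
python3 - <<'E'
from meas import *
for n in("top","side"):
    d=grab(n); W=cloud(d); save(d,"k_"+n)
    m=(np.linalg.norm(W[...,:2]-[580,350],axis=-1)<65)&(abs(W[...,2]-98)<7)
    P=W[m]
    if len(P)<20: print(n,len(P)); continue
    A=np.c_[P[:,:2]-P[:,:2].mean(0),np.ones(len(P))]; q=cv2.minAreaRect(P[:,:2].astype(np.float32)); print(n,len(P),q,np.linalg.lstsq(A,P[:,2],rcond=None)[0].round(3))
    c=np.array([569.5,269]); b=np.radians(10); e=np.array(q[0])-c; print("in bed frame",e@[np.cos(b),np.sin(b)],e@[-np.sin(b),np.cos(b)])
    # octagon orientation: fit hull edges
    h=cv2.convexHull(P[:,:2].astype(np.float32))[:,0]; dd=np.roll(h,-1,0)-h; L=np.hypot(*dd.T); a=np.degrees(np.arctan2(dd[:,1],dd[:,0]))
    z=(L*np.exp(1j*np.radians(a*8))).sum(); print("flat yaw mod45",np.degrees(np.angle(z))/8%45)
i=cv2.imread("pics/k_top.png")[140:230,150:290]; j=cv2.imread("pics/k_side.png")[130:230,180:340]
cv2.imwrite("pics/c12.png",np.vstack([cv2.resize(i,(560,300)),cv2.resize(j,(560,300))]))
E
```

```text
top 496 ((580.1708984375, 349.004638671875), (58.57719421386719, 57.915130615234375), 37.91047668457031) [1.3000e-02 9.0000e-03 9.9334e+01]
in bed frame 24.401443223128172 76.93620637326205
flat yaw mod45 39.165718
side 0
```

View pics/c12.png

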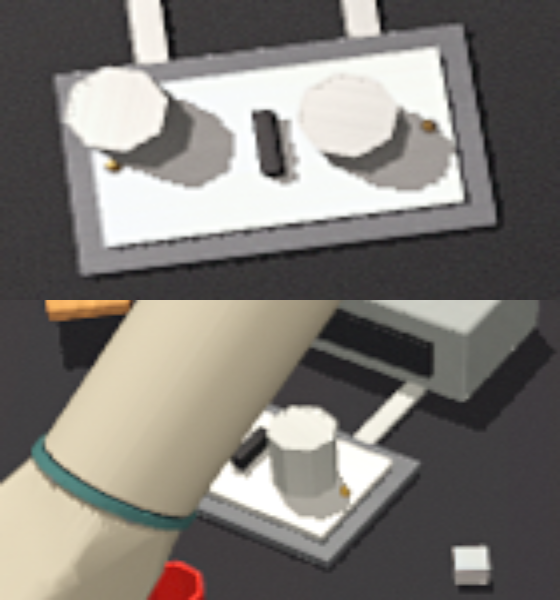

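Crop: the far cup stands level but near the plate edge: about (24,77) in the bed frame, limit 79. I'll regrasp it from above and move it back in.

```bash
python3 -c "
from mv import *
to((580,349,200),308.7,0,0)"
```

```text
now [ 622.7 -169.7  245. ] shift [-0.712  8.645 -0.751] turn [-2.499 -2.229  0.837] q [ 0.11  0.79  0.4   1.3  -0.41  1.39  1.17] F [0.2 0.2 0.3] w 85.2 t 80.675
```

Call:
send_rows(series=[[85,[-0.06,0.6,0],[-0.31,-0.28,0.105]],[85,[-0.06,0.75,0],[-0.31,-0.28,0.105]],[85,[-0.06,0.75,0],[-0.31,-0.28,0.105]],[85,[-0.06,0.75,0],[-0.31,-0.28,0.105]],[85,[-0.06,0.75,0],[-0.31,-0.28,0.105]],[85,[-0.06,0.75,0],[-0.31,-0.28,0.105]],[85,[-0.06,0.75,0],[-0.31,-0.28,0.105]],[85,[-0.06,0.75,0],[-0.31,-0.28,0.105]]])

```text
clock: 81.68
eef_pos: [593.7, 182.6, 245.3]
tool_rot: [3.139, 0.0, 2.247]
force: [0.2, 1.4, -0.2]
width: 84.9
gripper_force: 0.0
```

Call:
send_rows(series=[[85,[-0.06,0.75,0],[0,0,0]],[85,[-0.06,0.75,0],[0,0,0]],[85,[-0.06,0.75,-0.2],[0,0,0]],[85,[-0.06,0.55,-0.55],[0,0,0]],[85,[0,0,0],[0,0,0]],[85,[0,0,0],[0,0,0]],[85,[0,0,0],[0,0,0]]])

```text
clock: 82.55
eef_pos: [580.8, 347.2, 201.4]
tool_rot: [3.138, 0.001, 2.244]
force: [0.1, -1.2, -0.2]
width: 85.0
gripper_force: 0.0
```

```bash
python3 -c "
from mv import *
to((580,349,86),308.7,0,0)"
```

```text
now [580.8 347.2 201.4] shift [-0.014  0.03  -1.923] turn [-0.019  0.036  0.029] q [-0.83  0.76  0.45  1.49 -0.37  0.97  0.4 ] F [ 0.1 -1.2 -0.2] w 85.0 t 82.55
```

Call:
send_rows(series=[[85,[-0.01,0.03,-0.5],[0,0,0]],[85,[0,0,-0.6],[0,0,0]],[85,[0,0,-0.5],[0,0,0]],[85,[0,0,-0.3],[0,0,0]],[85,[0,0,0],[0,0,0]],[85,[0,0,0],[0,0,0]],[85,[0,0,0],[0,0,0]],[54,[0,0,0],[0,0,0]]])

```text
clock: 83.55
eef_pos: [579.3, 351.1, 87.0]
tool_rot: [3.138, -0.0, 2.246]
force: [0.1, -0.1, 0.3]
width: 69.4
gripper_force: 0.0
```

Call:
send_rows(series=[[54,[0,0,0],[0,0,0]],[54,[0,0,0],[0,0,0]],[54,[0,0,0],[0,0,0]],[54,[0,0,0],[0,0,0]]])

```text
clock: 84.05
eef_pos: [579.4, 351.0, 87.1]
tool_rot: [3.138, -0.001, 2.246]
force: [-0.6, -0.6, 5.1]
width: 56.8
gripper_force: 65.1
```

Call:
send_rows(series=[[54,[0,0,0.2],[0,0,0]],[54,[0,0,0],[0,0,0]],[54,[-0.17,-0.19,0],[0,0,0]],[54,[-0.18,-0.19,0],[0,0,0]],[54,[0,0,0],[0,0,0]],[54,[0,0,0],[0,0,0]],[54,[0,0,0],[0,0,0]]])

```text
clock: 84.92
eef_pos: [558.3, 328.7, 97.9]
tool_rot: [3.139, -0.001, 2.247]
force: [0.9, 0.1, -3.5]
width: 56.7
gripper_force: 65.0
```

Held (−3.5 N). Lower 11 mm stepwise and release.

Call:
send_rows(series=[[54,[0,-0.03,-0.12],[0,0,0]],[54,[0,0,-0.03],[0,0,0]],[54,[0,0,0],[0,0,0]],[54,[0,0,0],[0,0,0]],[54,[0,0,0],[0,0,0]]])

```text
clock: 85.55
eef_pos: [558.0, 326.2, 89.2]
tool_rot: [3.139, -0.001, 2.246]
force: [0.4, -0.4, -3.9]
width: 57.0
gripper_force: 64.9
```

Call:
send_rows(series=[[54,[0,0,-0.025],[0,0,0]],[54,[0,0,0],[0,0,0]],[54,[0,0,0],[0,0,0]]])

```text
clock: 85.92
eef_pos: [557.9, 326.2, 87.5]
tool_rot: [3.14, -0.001, 2.246]
force: [-0.3, 0.3, -3.2]
width: 57.3
gripper_force: 64.9
```

Call:
send_rows(series=[[54,[0,0,-0.01],[0,0,0]],[54,[0,0,0],[0,0,0]],[54,[0,0,0],[0,0,0]]])

```text
clock: 86.3
eef_pos: [558.0, 326.1, 87.1]
tool_rot: [3.14, -0.001, 2.246]
force: [-0.2, -0.3, -2.0]
width: 57.2
gripper_force: 65.0
```

Call:
send_rows(series=[[54,[0,0,-0.01],[0,0,0]],[54,[0,0,0],[0,0,0]],[54,[0,0,0],[0,0,0]]])

```text
clock: 86.68
eef_pos: [558.0, 326.1, 87.1]
tool_rot: [3.139, -0.001, 2.246]
force: [-1.9, -1.5, 5.6]
width: 57.1
gripper_force: 65.7
```

Down. Release, rise straight up, and retire to the start side to leave both cameras clear.

Call:
send_rows(series=[[62,[0,0,0.005],[0,0,0]],[75,[0,0,0],[0,0,0]],[85,[0,0,0],[0,0,0]],[85,[0,0,0],[0,0,0]],[85,[0,0,0.4],[0,0,0]],[85,[0,0,0.8],[0,0,0]],[85,[0,0,0.8],[0,0,0]],[85,[0,0,0.7],[0,0,0]]])

```text
clock: 87.68
eef_pos: [558.1, 326.2, 250.5]
tool_rot: [3.139, -0.0, 2.246]
force: [0.6, 1.1, 0.6]
width: 84.9
gripper_force: 0.0
```

Call:
send_rows(series=[[85,[-0.3,0.3,0],[0,0,0]],[85,[-0.5,0.5,0],[0,0,0]],[85,[-0.6,0.6,0],[0,0,0]],[85,[-0.6,0.6,0],[0,0,0]],[85,[-0.7,0.6,0],[0,0,0]],[85,[-0.7,0.6,0],[0,0,0]],[85,[-0.7,0.6,0],[0,0,0]],[85,[-0.7,0.6,0],[0,0,0]]])

```text
clock: 88.68
eef_pos: [268.4, 591.2, 248.7]
tool_rot: [3.139, -0.001, 2.246]
force: [-0.1, 0.8, 1.0]
width: 84.8
gripper_force: 0.0
```

Call:
send_rows(series=[[85,[-0.5,0.3,0],[0,0,0]],[85,[-0.5,0.3,0],[0,0,0]],[85,[0,0,0],[0,0,0]],[85,[0,0,0],[0,0,0]],[85,[0,0,0],[0,0,0]],[85,[0,0,0],[0,0,0]]])

```text
clock: 89.42
eef_pos: [211.2, 625.6, 248.8]
tool_rot: [3.139, -0.0, 2.244]
force: [0.7, -0.1, -0.1]
width: 85.1
gripper_force: 0.0
```

```bash
python3 - <<'E'
from meas import *
c=np.array([569.5,268.5]); b=np.radians(10)
for n in("top","side"):
    d=grab(n); W=cloud(d); save(d,"fin_"+n)
    for s in((558.5,326),(579.5,210.5)):
        m=(np.linalg.norm(W[...,:2]-s,axis=-1)<55)&(abs(W[...,2]-98)<7); P=W[m]
        if len(P)>30:
            A=np.c_[P[:,:2]-P[:,:2].mean(0),np.ones(len(P))]; q=cv2.minAreaRect(P[:,:2].astype(np.float32)); e=np.array(q[0])-c
            print(n,len(P),np.round(q[:2],1).tolist(),np.linalg.lstsq(A,P[:,2],rcond=None)[0].round(3),"bed",(e@[np.cos(b),np.sin(b)]).round(1),(e@[-np.sin(b),np.cos(b)]).round(1))
    print(cups(d,[(390,-390),(397,-287)]))
    m=(np.linalg.norm(W[...,:2]-[569,268],axis=-1)<140)&(abs(W[...,2]-23)<5)&(d["img"].min(-1)>110); P=W[m]
    A=np.c_[P[:,:2]-[569,268],np.ones(len(P))]; print("plate",np.linalg.lstsq(A,P[:,2],rcond=None)[0].round(4))
E
```

```text
top 499 [[559.7, 324.2], [58.0, 58.8]] [8.0000e-03 1.5000e-02 9.9205e+01] bed -0.0 56.5
top 496 [[579.5, 210.5], [58.6, 57.4]] [7.0000e-03 6.0000e-03 9.9244e+01] bed -0.2 -58.9
[(array([ 391.7, -388.8]), np.float64(4.200000000000003), np.float64(76.4), 109, np.float64(0.08)), (array([ 399.2, -287.1]), np.float64(21.3), np.float64(76.4), 99, np.float64(0.03))]
plate [-4.0000e-04 -5.0000e-04  2.4337e+01]
side 203 [[556.4, 322.3], [61.2, 57.1]] [-3.200e-02 -9.000e-03  9.605e+01] bed -3.5 55.2
side 221 [[577.7, 209.8], [64.1, 58.5]] [ 7.0000e-03 -1.7000e-02  9.6152e+01] bed -2.1 -59.2
[(array([ 388.7, -390.5]), np.float64(5.5), np.float64(76.2), 121, np.float64(0.38)), (array([ 396.1, -288.2]), np.float64(19.4), np.float64(76.2), 119, np.float64(0.39))]
plate [-1.10000e-03 -4.00000e-04  2.20984e+01]
```

View pics/fin_top.png

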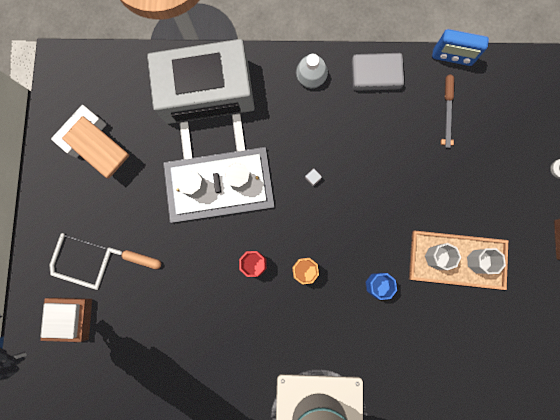

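The final view shows two cups mouth-down on the flush pallet ((192,183) and (238,178)) and two mouth-up in the tray ((445,257) and (488,262)). The box, the saw and the coloured cups haven't moved.

```bash
python3 -c "
from cell import ctrl
print(ctrl.finish_job())"
```

```text
the job is handed in; nothing more can be done
None
```

I handed the job in at about 90 s: the pallet is seated flush on the pins, both solid tumblers stand mouth-down on it (one was knocked toward the plate edge, so I moved it back), and both plated ones stand mouth-up in the tray; the verdict wasn't shown.

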